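# Load the cell into the tub-line data logger

## Task

Load the data logger that rides with the tubs: take the longest of the three cells from the white rest, press its flat end back against the bay's coil spring, roll the nub end down past the retaining lip and let the spring push it home, so that the cell lies flat in the cradle with its nub against the end contact, under the lip, and let go. Do it gently: never push on the logger with more than about 20 N, so feel for the spring instead of bottoming it out and hold the spring back far enough that the cell passes the thin lip almost without touching it (more than about 5 N bends it). Leave the other cells and things where they are.

Things in the scene. Friction and masses are not known exactly. Their poses are not given: they have to be found in the camera images.
- logger: Open data logger, screwed down: grey base plate 10 mm thick (x -115 to +50, y +-55 mm); white block with a dark screen (x -115 to -53 mm, 50 mm high); open cell bay. Origin: on the table, under the middle of a seated cell. +x along the bay, from coil spring (nearer the robot) to steel end contact with lip; z up. Beside the bay only base plate: room for fingers at both sides of the cell.
- seat (a point): Middle of a seated cell, on its axis: logger x = 0, y = 0, z = 40 mm. The seated cell lies level along the logger's x, nub to +x, from x = -32.5 to +32.5 mm, in a shallow V cradle (faces 32 degrees from level, x -10 to +18 mm; 15 mm wide).
- contact (a point): Point on the end contact's face where the seated cell's nub bears: logger x = 32.5, y = 0, z = 40 mm. The end contact is an upright steel strip 5 mm thick (x 32.5 to 37.5 mm) and 8 mm wide. Axes as the logger's.
- lip: The retaining lip, a thin steel tongue fixed to the logger, 3 mm thick, 8 mm wide, that juts 8 mm from the end contact's top back over the cell; more than about 5 N bends it. Origin: middle of its free edge, at its underside: logger x = 24.5, y = 0, z = 51 mm; its top is at z = 54 mm; a seated cell's top lies 2 mm below it.
- dome (a point): Where the tip of the free coil spring stands: logger x = -27.5, y = 0, z = 40 mm (a fixed mark, it does not move with the spring). The spring ends in a polished steel dome (friction about 0.25) of 6 mm radius on the bay's axis; its centre lies 6 mm behind its tip. It moves in -x as it is pressed.
- spring (a joint): Coil spring's compression in m: 0 free, 0.0155 hard stop. About 800 N/m, well damped (40 N per m/s). A seated cell holds it at 5 mm (4 N). For the nub end to swing down past the lip the cell must hold it 12.5 to 15 mm in (10 to 12 N along the bay). Meet the free spring with the nub end tilted up about 30 degrees: at 20 the cell would lie on the lip. The reading is as noisy as the poses.
- cell: The cell to load: cylinder 18 mm in diameter, 65 mm long over all, grey sleeve, about 50 g, the longest of the three. One flat end, the other with a steel nub (8 mm diameter, 2 mm high). Origin: middle of its length, on its axis; +x along it to the nub. At the start level in a groove of the rest, axis 23.6 mm above the table, nothing within 50 mm at its sides.
- nub (a point): Tip of the cell's nub, on its axis, 32.5 mm from the cell's origin.
- rest: White cell rest, fixed: plate 56 x 250 x 8 mm with three shallow V grooves along its x, 80 mm apart in y (y = -80, 0, +80 mm), groove edges 17 mm high and 15 mm apart over all. One cell lies in each, nub towards its +x. Origin: on the table under its middle.
- small_cell: A thin cell, 14.5 mm in diameter and 50 mm long, in another groove of the rest. Origin mid-length on its axis. Leave it there.
- fat_cell: A thick cell, 26 mm in diameter and 50 mm long, in another groove of the rest. Origin mid-length on its axis. Leave it there.
- cover: The logger's loose flat cover, white, 110 x 100 x 6 mm, lying on the table. Origin under its middle. Leave it there.
- flask: White plastic bottle, 60 mm in diameter, 150 mm tall, standing behind. Origin under its middle. Leave it standing.
- tape: Roll of white tape, 80 mm outer diameter, 20 mm high, lying on the table. Origin under its middle. Leave it there.
- driver: Screwdriver with a black handle, 160 mm long, lying on the table. Leave it there.

How it is judged:
By the outcome, as a careful person would: the job done as asked, in the order asked, and still so for the second after the job is handed in, with the robot touching nothing.
It also fails if it takes over 58 s, if anything falls off the work surface, if the arm or the gripper's body presses on something with over 40 N, if the wrist force passes 120 N, or if a joint passes its speed limit or range.

## Robot

A 6-joint arm with a two-finger parallel gripper is mounted at the origin on the work surface. World frame = base frame: x ahead of the robot, y to its left, z up, the work surface at z = 0. Lengths are in m, angles in rad, forces in N, time in s.
With the tool pointing down it reaches from about 0.225 to 0.875 m from the base axis. Payload 3.4 kg.
Tool frame: the origin (TCP) lies at the very end of the fingers, on their centre line; the grasp point (between the pads) lies 19 mm behind it; z points along the fingers, y is the direction in which the jaws open and shut (so a half turn about z gives the same grasp; the last joint's range is limited). The gripper opens to 85 mm and grips with 20 to 120 N. Pads are 22 mm wide; open, the fingers measure 114 mm over their backs; the gripper's body (76 mm by 85 mm) begins 54 mm behind the grasp point. The pads swing forward as they close: fully open they stand 13 mm farther back than shut.
Start: joints at [-1.445, 0.276, 1.505, -0, 1.361, -0.121], TCP at [0.14, -0.558, 0.231] pointing down, gripper open.
Joint ranges: [-2.89, 2.89], [-0.75, 2.08], [0.22, 2.7], [-1.18, 4.32], [0.11, 2.71], [-2.7, 2.7]. Speed limits (rad/s): [2.57, 2.57, 3.14, 3.14, 3.14, 3.14].

## Interface

Orientations are given as a unit quaternion [w, x, y, z].
In Python, from rig import telemetry, optics, order gives the robot as it stands.
- The arm moves only by the shell command python3 -m creep 'ROWS' [FORCE]. ROWS is a JSON object of lists of equal length, an entry for each row: "slide": the shift along the world's x, y, z normalised to -1 to 1, where 1 is 0.15 m, a list of three; "twist": the turn, a rotation vector about the world's x, y, z normalised to -1 to 1, where 1 is 360 degrees, a list of three; "fingers": the gripper's target within -1 to 1 (fully open at 1, half-way at 0, shut at -1). A call has 1 to 20 rows; each row is the pose to reach, as a shift and turn from the pose commanded when the call began, turning the shorter way round; what a row does not reach only later rows make up. A row lasts 1/10 s, in which the tool goes at most 50 mm and 8.59 degrees, less where a joint would pass 70% of its speed; a pose out of reach is approached as far as the arm can. A call with a number of a shift or a turn outside -1 to 1 is refused whole. A call with a gripper value outside its range is refused whole. The fingers move at their own pace and stop on an object; FORCE is the grip in N (left out, the last holds). Time passes only in rows, so rows that repeat a pose let the fingers close. It gives the time, the measured TCP pose, the force and the opening at its end, in the units of the state.
- telemetry.get_state(): the state, without advancing time (a new reading comes with each control period).
- optics.get_image(name): name is "scene" or "top"; returns a dict with "img" (480x640x3 uint8, blue, green, red), "depth" (480x640 float32, m along the optical axis (not along the pixel's ray), 0 where there is no reading), "fovy" (degrees; the focal length in pixels is half the picture's height over the tangent of half this angle, whatever the lens; pixels are square), "cx", "cy" (the principal point, pixels), "dist" ([k1, k2, p1, p2, k3] as OpenCV has them; the pictures are not rectified), "world_from_camera" (4x4, takes a point from camera to world coordinates). Camera axes: x right, y down, z forward; pixel columns grow to the right and rows downward; lengths in m; the calibration is good to about 2 mm. A picture is of the moment at which its call begins.
- order.sign_off(): hands the job in, once; it reports no verdict.
The state is a dict: "clock": time; "qpos": joint angles; "qd": joint speeds; "effort": joint torques, N m; "position": TCP position; "ee_rot": TCP orientation; "contact_force": force on the tool from outside, world axes, zero at the start; "moment": the same for the moment, N m; "width": finger opening in m.
Only numpy, scipy, OpenCV 4.12 (cv2) and the standard library are available. Lean on these libraries where they do the work, as an engineer would, in place of code of your own. Each camera call takes 0.05 s, during which the arm holds its last target.

## Working session

There is one attempt and no reset: what is moved stays moved. The work goes in short steps, Python scripts to look and compute and a shell command to move; the robot and the scene stay as the last step left them, time stands still between calls to the robot, and variables do not carry over. Pictures are saved under pics/ and viewed, and the job is handed in when it is done.

```bash
ls; mkdir -p pics
python3 - <<'E'
from rig import telemetry, optics, order
import cv2, numpy as np
print(telemetry.get_state())
for n in ["scene","top"]:
    d=optics.get_image(n); cv2.imwrite(f"pics/{n}0.png",d["img"]); np.savez(f"{n}0.npz",**d)
    print(n,d["fovy"],d["cx"],d["cy"],d["dist"],d["world_from_camera"])
E
```

```text
pics
{'clock': 0.0, 'qpos': array([-1.44499820e+00,  2.76559555e-01,  1.50617309e+00, -7.85233923e-06,
        1.36068611e+00, -1.20976045e-01]), 'qd': array([ 2.66803556e-03,  4.40392678e-05, -2.39189196e-03, -9.09374731e-04,
       -6.35011606e-05, -1.63207180e-03]), 'effort': array([ 5.36900679e-04, -4.16774189e+01, -2.45805287e+01, -3.82080501e-06,
        1.11978455e-02, -5.16257757e-07]), 'position': array([ 0.14039553, -0.55703197,  0.230444  ]), 'ee_rot': array([-9.13039482e-04,  9.92396951e-01,  1.23075009e-01, -6.04046814e-06]), 'contact_force': array([-0.16115573,  0.53049888, -0.57514558]), 'moment': array([ 0.03033283, -0.05157595,  0.05588003]), 'width': 0.08544370142697566}
scene 56.05655581504133 327.36810804460475 243.11528209866015 [-0.02906134  0.          0.          0.          0.        ] [[-0.49523899  0.60954736 -0.61902372  1.11376177]
 [ 0.86852351  0.33087123 -0.36904083  0.27817046]
 [-0.02013072 -0.72040006 -0.69326655  0.63562819]
 [ 0.          0.          0.          1.        ]]
top 51.176507199556674 306.9699962881689 238.60090985585006 [-0.0936799  0.         0.         0.         0.       ] [[-0.00347241 -0.99486264  0.10117447  0.48004882]
 [-0.99974527  0.00571004  0.02183535 -0.05167649]
 [-0.02230089 -0.10107288 -0.99462905  1.10692433]
 [ 0.          0.          0.          1.        ]]
```

View pics/scene0.png

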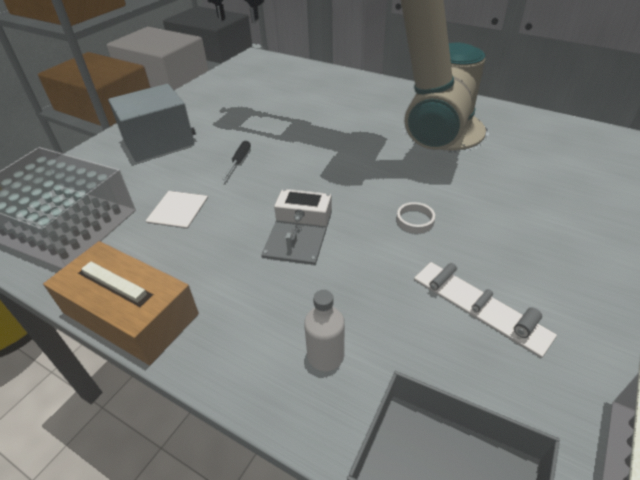

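View pics/top0.png

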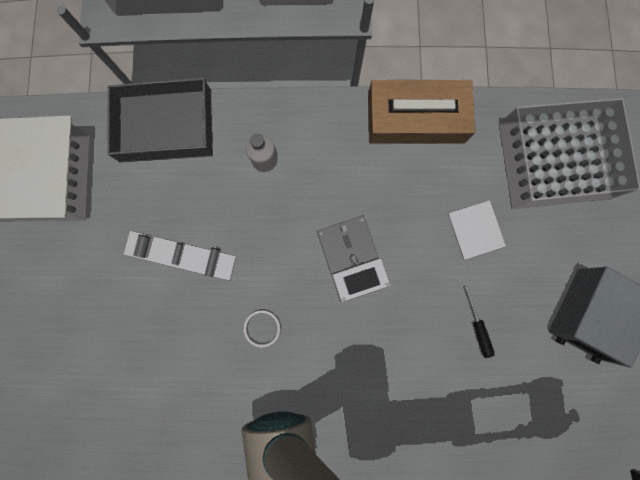

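The scene view shows the logger at about (300,225) and the rest at about (485,305), with the cell nearest the robot at (443,277). In the top view the logger is at (352,258) and the rest at (180,255), with the candidate long cell at (213,262). I'll enlarge both.

```bash
cat > h.py <<'E'
import numpy as np, cv2
def load(n):
    return dict(np.load(n+".npz"))
def KD(d):
    f=240/np.tan(np.radians(float(d["fovy"]))/2)
    return np.array([[f,0,float(d["cx"])],[0,f,float(d["cy"])],[0,0,1]]),np.array(d["dist"],float)
def ray(d,uv):
    K,D=KD(d); p=cv2.undistortPoints(np.array([[uv]],float),K,D)[0,0]
    T=d["world_from_camera"]; return T[:3,3],T[:3,:3]@np.array([p[0],p[1],1])
def atz(d,uv,z):
    o,r=ray(d,uv); return o+r*(z-o[2])/r[2]
def proj(d,P):
    K,D=KD(d); T=np.linalg.inv(d["world_from_camera"])
    q=cv2.projectPoints(np.atleast_2d(np.array(P,float)),cv2.Rodrigues(T[:3,:3])[0],T[:3,3],K,D)[0]
    return q[:,0]
def crop(img,x0,y0,x1,y1,s,fn):
    c=cv2.resize(img[y0:y1,x0:x1],None,fx=s,fy=s,interpolation=cv2.INTER_CUBIC)
    for x in range((x0//10+1)*10,x1,10):
        cv2.line(c,(int((x-x0)*s),0),(int((x-x0)*s),6 if x%50 else 14),(0,0,255),1)
        if x%20==0: cv2.putText(c,str(x),(int((x-x0)*s)-10,18),0,.4,(0,0,255),1)
    for y in range((y0//10+1)*10,y1,10):
        cv2.line(c,(0,int((y-y0)*s)),(6,int((y-y0)*s)),(0,0,255),1)
        if y%20==0: cv2.putText(c,str(y),(8,int((y-y0)*s)+4),0,.4,(0,0,255),1)
    cv2.imwrite(fn,c)
def tri(da,ua,db,ub):
    o1,r1=ray(da,ua);o2,r2=ray(db,ub)
    A=np.c_[r1,-r2]; t=np.linalg.lstsq(A,o2-o1,rcond=None)[0]
    p,q=o1+r1*t[0],o2+r2*t[1]; return (p+q)/2,np.linalg.norm(p-q)
E
python3 - <<'E'
from h import *
t=load("top0");s=load("scene0")
crop(t["img"],310,210,400,305,6,"pics/tl.png")
crop(t["img"],120,225,240,285,6,"pics/tr.png")
crop(s["img"],255,180,345,270,6,"pics/sl.png")
crop(s["img"],405,255,560,360,5,"pics/sr.png")
E
```

```text
(no output)
```

View pics/tl.png

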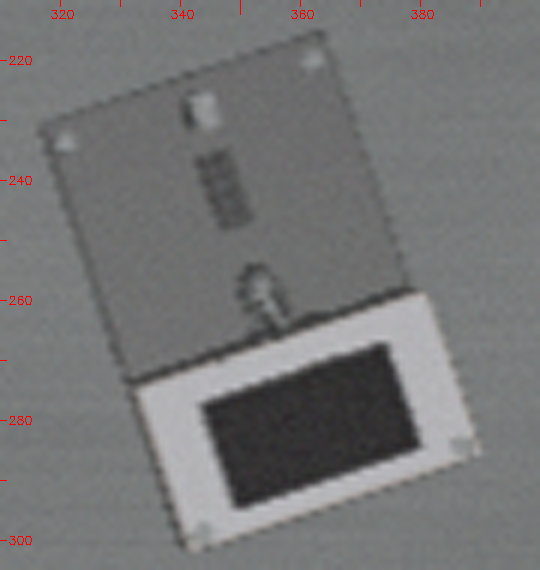

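View pics/tr.png

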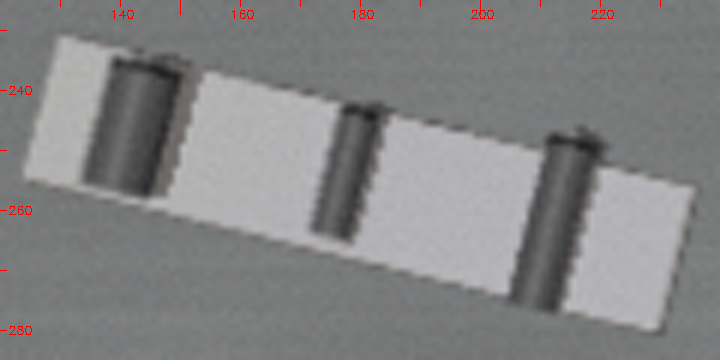

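View pics/sl.png

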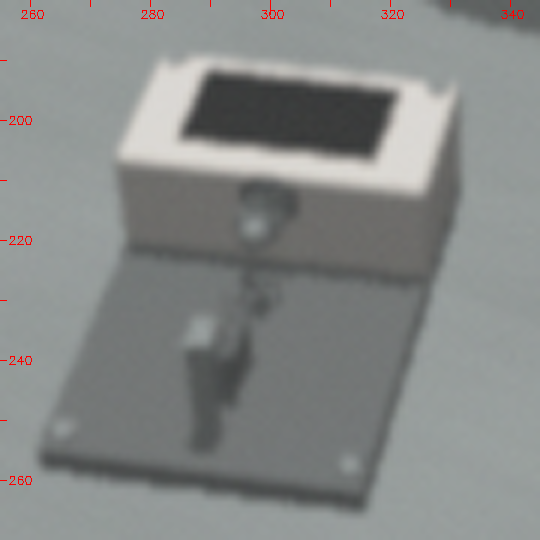

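View pics/sr.png

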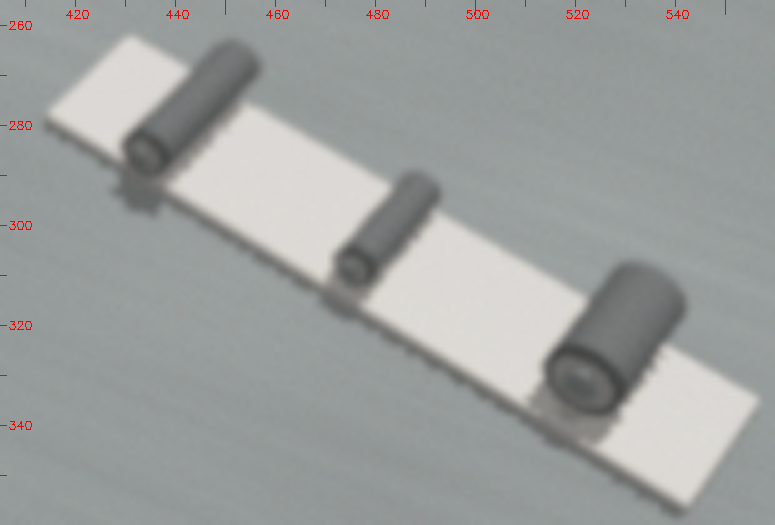

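```bash
cat > fit.py <<'E'
from h import *
from scipy.optimize import least_squares
t=load("top0");s=load("scene0")
def W(p,P):
    P=np.array(P,float)/1000;c,n=np.cos(p[2]),np.sin(p[2])
    return np.c_[p[0]+c*P[:,0]-n*P[:,1],p[1]+n*P[:,0]+c*P[:,1],P[:,2]]
def fit(obs,p0):
    def r(p): return np.concatenate([(proj(d,W(p,P))-(np.array(U)-.42)).ravel() for d,P,U in obs])
    q=least_squares(r,p0,loss="soft_l1"); return q.x,np.abs(q.fun).max(),np.round(q.fun.reshape(-1,2),1)
B=[(50,55,10),(50,-55,10),(-53,55,50),(-53,-55,50),(-115,-55,50),(-115,55,50)]
Lt=(t,B,[(316.7,230.7),(363.5,215),(332.3,274.3),(380.8,258.5),(389.8,285.8),(341.5,301.8)])
Ls=(s,B[:4],[(315.8,263.8),(261.5,255.8),(325.7,212),(274.7,207)])
R=[(28,125,8),(28,-125,8),(-28,-125,8),(-28,125,8)]
Rt=(t,R,[(130,231),(235.5,256),(230,280.3),(124,254.5)])
Rs=(s,R,[(541.5,356.5),(414.5,277.5),(431.5,262),(556.5,335)])
C=[(32.5,0,23.6),(-32.5,0,23.6)]
if __name__=="__main__":
    for n,a,b in(("log",Lt,Ls),("rest",Rt,Rs)):
        p0=[.5,-.1,.3] if n=="log" else [.5,.25,0]
        for o in([a],[b],[a,b]):
            x,m,f=fit(o,p0); print(n,x.round(4),np.degrees(x[2]).round(2)); 
        print(f)
E
python3 fit.py
```

```text
log [ 0.5799 -0.1153  0.314 ] 17.99
log [ 0.5825 -0.1157  0.3164] 18.13
log [ 0.5807 -0.1157  0.3129] 17.93
[[-0.1 -0.6]
 [ 0.4 -0.4]
 [-0.4 -0.3]
 [ 0.5 -0.9]
 [ 1.1 -0.2]
 [-0.3  0.3]
 [ 0.6 -1.2]
 [ 0.2 -0.8]
 [ 1.2  0.6]
 [-0.  -0.6]]
rest [ 0.5571  0.2578 -0.2337] -13.39
rest [ 0.5587  0.2567 -0.2485] -14.24
rest [ 0.558   0.2573 -0.2413] -13.83
[[ 0.1 -1.2]
 [ 1.  -0.1]
 [ 0.2  0.3]
 [-0.4 -0.6]
 [ 1.3 -0. ]
 [-0.6 -0.3]
 [-0.4 -0.9]
 [ 1.2 -0.4]]
```

```bash
cat > ref.py <<'E'
from fit import *
def sub(o,w=3):
    d,P,U=o; g=cv2.cvtColor(d["img"],cv2.COLOR_BGR2GRAY)
    u=(np.array(U,np.float32)-.42).reshape(-1,1,2)
    v=cv2.cornerSubPix(g,u.copy(),(w,w),(-1,-1),(3,50,.01))
    print((v-u)[:,0].round(1).tolist()); return (d,P,v[:,0]+.42)
if __name__=="__main__":
    for n,a,b,p0 in(("log",Lt,Ls,[.58,-.115,.31]),("rest",Rt,Rs,[.558,.257,-.24])):
        a,b=sub(a),sub(b)
        for o in([a],[b],[a,b]):
            x,m,f=fit(o,p0); print(n,x.round(4),np.degrees(x[2]).round(2))
        print(f.tolist())
    # cell
    for n,u in(("nubend",(216.3,248.5)),("flat",(208.6,275.5))):
        print(n,atz(t,np.array(u)-.42,.0236))
    print(W(fit([Rt,Rs],[.558,.257,-.24])[0],[(0,-80,23.6),(32.5,-80,23.6),(-32.5,-80,23.6)]))
    # depth consistency: table point
    for d,uv in((t,(300,200)),(s,(360,300)),(t,(360,280))):
        z=float(d["depth"][uv[1],uv[0]]); o,r=ray(d,uv); print((o+r*z).round(4))
E
python3 ref.py
```

```text
[[0.0, 0.0], [0.4000000059604645, 1.100000023841858], [0.30000001192092896, 0.699999988079071], [-1.0, 0.10000000149011612], [0.0, 0.0], [0.20000000298023224, -1.100000023841858]]
[[0.0, 1.399999976158142], [-0.4000000059604645, 1.5], [-0.10000000149011612, 0.10000000149011612], [0.30000001192092896, -0.20000000298023224]]
log [ 0.5794 -0.1155  0.3132] 17.94
log [ 0.5846 -0.1145  0.3133] 17.95
log [ 0.5807 -0.1158  0.3108] 17.81
[[-0.0, -0.7], [0.1, -1.5], [-0.8, -1.0], [1.6, -0.9], [1.0, -0.1], [-0.6, 1.4], [0.4, -2.6], [0.5, -2.3], [1.3, 0.4], [-0.3, -0.5]]
[[0.10000000149011612, -0.10000000149011612], [0.10000000149011612, 0.6000000238418579], [-1.0, -0.30000001192092896], [-0.30000001192092896, -0.20000000298023224]]
[[0.30000001192092896, -0.4000000059604645], [0.0, 0.6000000238418579], [-0.5, -0.10000000149011612], [0.30000001192092896, -0.10000000149011612]]
rest [ 0.557   0.2585 -0.2396] -13.73
rest [ 0.5588  0.2568 -0.2413] -13.82
rest [ 0.5579  0.2575 -0.2399] -13.75
[[-0.1, -1.0], [0.8, -0.8], [1.2, 0.5], [-0.2, -0.3], [1.1, 0.3], [-0.5, -0.8], [0.1, -0.8], [1.0, -0.3]]
nubend [0.5705716  0.17123768 0.0236    ]
flat [0.51169969 0.18738162 0.0236    ]
[[0.53885601 0.17963202 0.0236    ]
 [0.57041423 0.17186488 0.0236    ]
 [0.50729778 0.18739916 0.0236    ]]
[ 0.6804 -0.0119 -0.0041]
[6.463e-01 6.440e-02 2.000e-04]
[ 0.4994 -0.1394  0.0524]
```

```bash
python3 -m creep '{"slide":[[0.13,0.25,0],[0.27,0.49,0],[0.40,0.74,0],[0.53,0.98,0],[0.53,0.98,0]],"twist":[[0,0,-0.02],[0,0,-0.04],[0,0,-0.06],[0,0,-0.078],[0,0,-0.078]],"fingers":[1,1,1,1,1]}' 60
python3 -m creep '{"slide":[[0.13,0.25,0],[0.27,0.49,0],[0.40,0.74,0],[0.53,0.98,0],[0.53,0.98,0]],"twist":[[0,0,0],[0,0,0],[0,0,0],[0,0,0],[0,0,0]],"fingers":[1,1,1,1,1]}'
python3 -m creep '{"slide":[[0.13,0.25,0],[0.27,0.49,0],[0.40,0.74,0],[0.53,0.98,0],[0.53,0.98,0]],"twist":[[0,0,0],[0,0,0],[0,0,0],[0,0,0],[0,0,0]],"fingers":[1,1,1,1,1]}'
```

```text
clock: 0.6
position: [0.2213, -0.4054, 0.231]
ee_rot: [-0.002, 0.993, -0.12, 0.0]
contact_force: [0.1, 0.1, -0.4]
width: 0.0857
clock: 1.1
position: [0.3005, -0.2598, 0.2311]
ee_rot: [-0.001, 0.993, -0.118, 0.0]
contact_force: [0.3, -0.4, 0.1]
width: 0.0854
clock: 1.6
position: [0.3807, -0.114, 0.2313]
ee_rot: [-0.001, 0.993, -0.118, 0.0]
contact_force: [-0.4, -1.1, -0.1]
width: 0.0853
```

```bash
python3 -m creep '{"slide":[[0.13,0.25,0],[0.27,0.49,0],[0.40,0.74,0],[0.53,0.98,0],[0.53,0.98,0]],"twist":[[0,0,0],[0,0,0],[0,0,0],[0,0,0],[0,0,0]],"fingers":[1,1,1,1,1]}'
python3 -m creep '{"slide":[[0.13,0.25,-0.2],[0.27,0.49,-0.4],[0.40,0.74,-0.6],[0.53,0.975,-0.8],[0.53,0.975,-0.8],[0.53,0.975,-0.8]],"twist":[[0,0,0],[0,0,0],[0,0,0],[0,0,0],[0,0,0],[0,0,0]],"fingers":[1,1,1,1,1,1]}'
cat > look.py <<'E'
from h import *
from rig import telemetry, optics
import sys
tag=sys.argv[1]
S=telemetry.get_state(); print(S["clock"],S["position"].round(4),S["ee_rot"].round(4),S["contact_force"].round(2),S["width"])
for n in ["scene","top"]:
    d=optics.get_image(n); np.savez(n+tag+".npz",**d)
E
python3 look.py 1
python3 - <<'E'
from h import *
crop(load("top1")["img"],150,210,270,310,6,"pics/t1.png")
crop(load("scene1")["img"],390,200,510,300,6,"pics/s1.png")
E
```

```text
clock: 2.1
position: [0.4612, 0.0321, 0.231]
ee_rot: [-0.001, 0.993, -0.119, 0.001]
contact_force: [-0.3, -0.6, -0.8]
width: 0.0855
clock: 2.7
position: [0.538, 0.175, 0.1097]
ee_rot: [0.001, 0.993, -0.121, -0.002]
contact_force: [0.0, -0.4, 0.8]
width: 0.0855
2.7 [0.538  0.175  0.1097] [ 0.0012  0.9927 -0.121  -0.0015] [ 0.02 -0.45  0.84] 0.08545814645566228
```

View pics/t1.png

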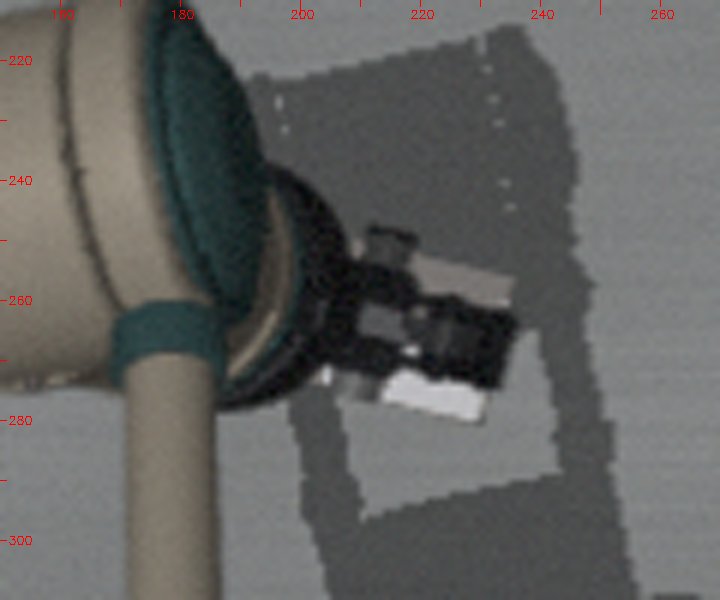

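View pics/s1.png

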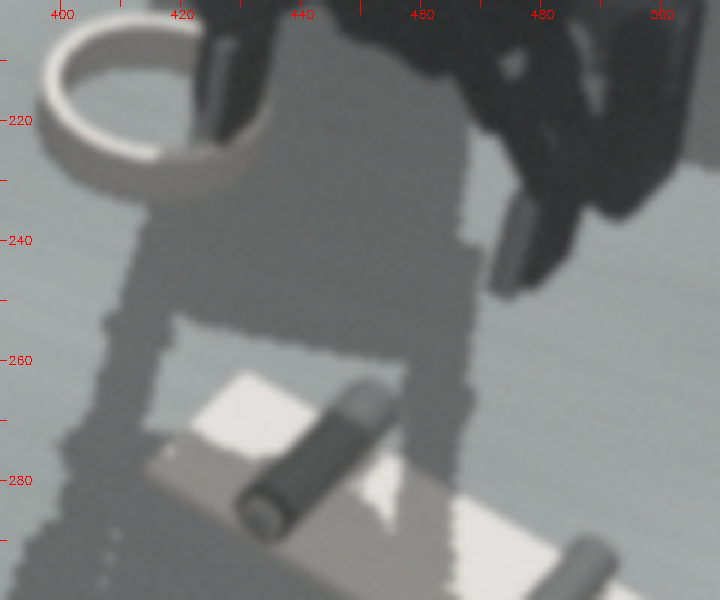

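```bash
python3 -m creep '{"slide":[[0.02,0.023,-0.2],[0.02,0.023,-0.4],[0.02,0.023,-0.55],[0.02,0.023,-0.62],[0.02,0.023,-0.66],[0.02,0.023,-0.66],[0.02,0.023,-0.66]],"twist":[[0,0,0],[0,0,0],[0,0,0],[0,0,0],[0,0,0],[0,0,0],[0,0,0]],"fingers":[1,1,1,1,1,1,1]}'
python3 look.py 2
python3 - <<'E'
from h import *
crop(load("top2")["img"],150,210,270,310,6,"pics/t2.png")
crop(load("scene2")["img"],390,200,510,300,6,"pics/s2.png")
E
```

```text
clock: 3.5
position: [0.542, 0.1799, 0.0136]
ee_rot: [-0.0, 0.993, -0.122, 0.001]
contact_force: [0.4, 0.0, 0.0]
width: 0.0853
3.5 [0.542  0.1799 0.0136] [-3.000e-04  9.926e-01 -1.215e-01  1.200e-03] [0.42 0.   0.03] 0.08532505534901873
```

View pics/s2.png

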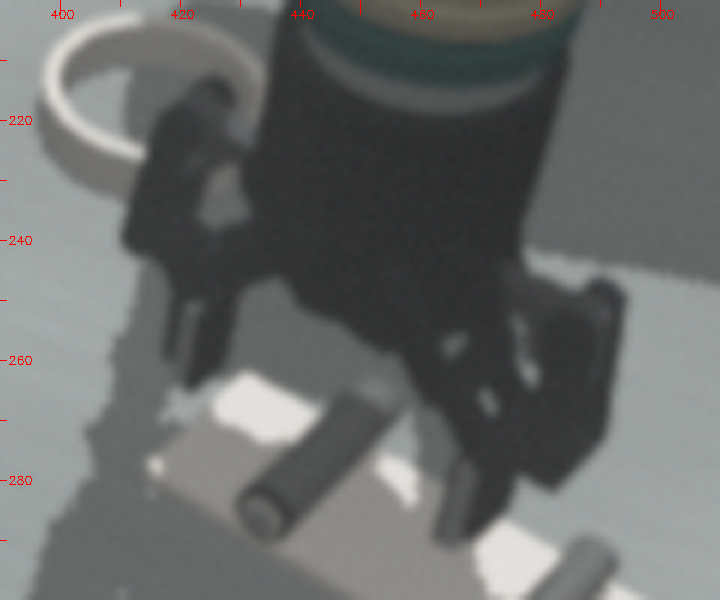

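The fingers straddle the long cell: left tip at about (423,262), right tip at about (466,289), cell mid at about (447,275). I'll close on it now.

```bash
python3 -m creep '{"slide":[[0,0,0],[0,0,0],[0,0,0],[0,0,0],[0,0,0],[0,0,0],[0,0,0],[0,0,0],[0,0,0],[0,0,0],[0,0,0],[0,0,0]],"twist":[[0,0,0],[0,0,0],[0,0,0],[0,0,0],[0,0,0],[0,0,0],[0,0,0],[0,0,0],[0,0,0],[0,0,0],[0,0,0],[0,0,0]],"fingers":[0,-0.3,-0.5,-0.55,-0.6,-0.65,-0.7,-0.8,-0.9,-1,-1,-1]}' 60
python3 look.py 3
```

```text
clock: 4.8
position: [0.5407, 0.1794, 0.0126]
ee_rot: [0.001, 0.993, -0.121, -0.0]
contact_force: [-1.6, -4.7, 5.2]
width: 0.0156
4.8 [0.5407 0.1794 0.0126] [ 6.000e-04  9.926e-01 -1.211e-01 -2.000e-04] [-1.56 -4.73  5.17] 0.015571680475599255
```

Run:
```python
from h import *
crop(load("top3")["img"],150,210,270,310,6,"pics/t3.png")
crop(load("scene3")["img"],400,220,500,310,8,"pics/s3.png")
```

```text
(no output)
```

View pics/s3.png

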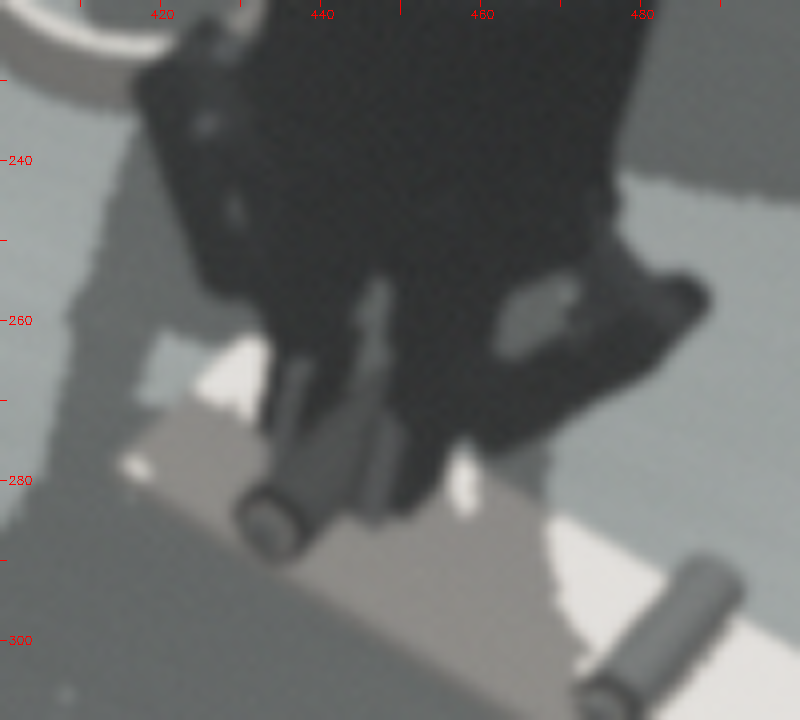

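View pics/t3.png

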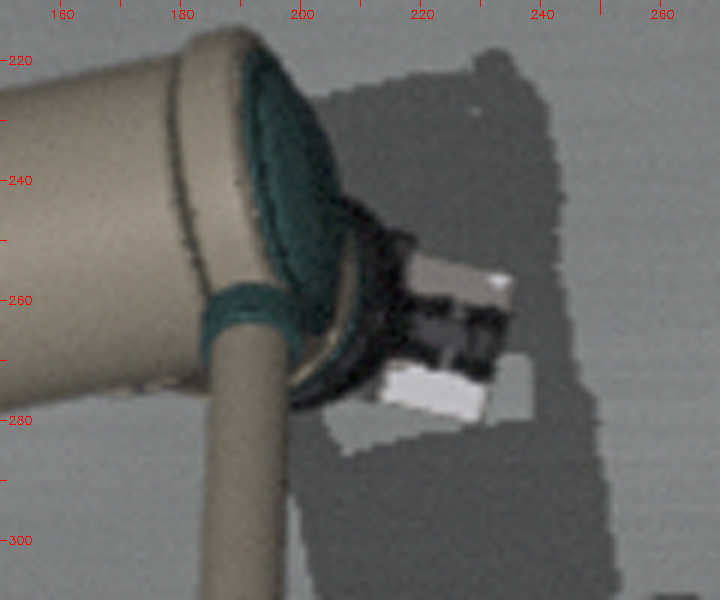

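The cell is between the pads, with its nub end at (434,285). The reading of 15.6 mm is less than 18 mm, so I'll lift and check.

```bash
python3 -m creep '{"slide":[[0,0,0.01],[0,0,0.03],[0,0,0.06],[0,0,0.12],[0,0,0.25],[0,0,0.4],[0,0,0.55],[0,0,0.7],[0,0,0.7],[0,0,0.7]],"twist":[[0,0,0],[0,0,0],[0,0,0],[0,0,0],[0,0,0],[0,0,0],[0,0,0],[0,0,0],[0,0,0],[0,0,0]],"fingers":[-1,-1,-1,-1,-1,-1,-1,-1,-1,-1]}'
python3 look.py 4
python3 - <<'E'
from h import *
crop(load("scene4")["img"],390,180,500,280,7,"pics/s4.png")
E
```

```text
clock: 5.9
position: [0.5411, 0.1803, 0.1179]
ee_rot: [-0.0, 0.993, -0.121, 0.001]
contact_force: [0.1, 0.4, -0.8]
width: 0.0154
5.9 [0.5411 0.1803 0.1179] [-3.000e-04  9.926e-01 -1.213e-01  6.000e-04] [ 0.08  0.37 -0.8 ] 0.01544929768030401
```

View pics/s4.png

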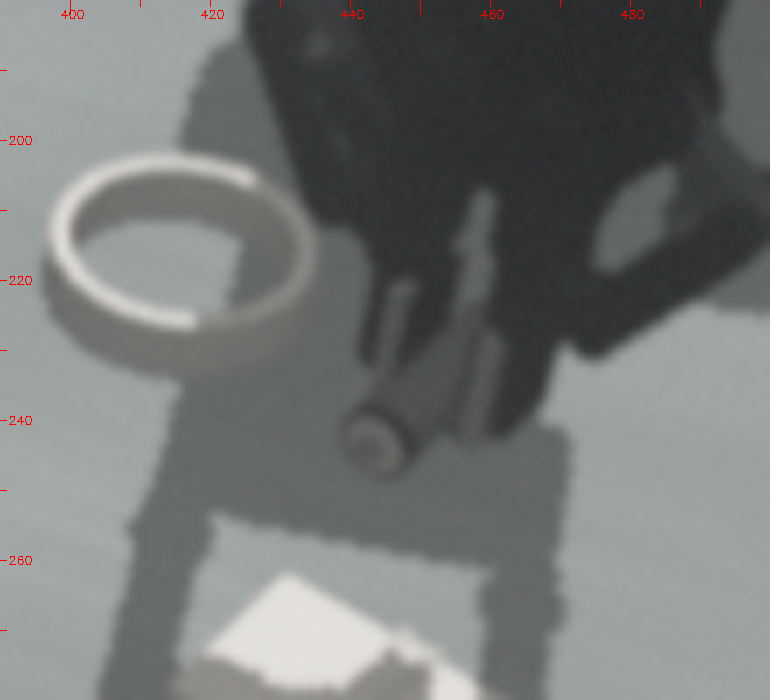

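Run:
```python
from h import *
s=load("scene4"); tcp=np.array([.5411,.1803,.1179]); a=np.radians(-13.93)
for u in((443.3,242.3),(443.8,243)):
    p=atz(s,np.array(u)-.42,.129); d=p-tcp; print(p.round(4), d[0]*np.cos(a)+d[1]*np.sin(a), -d[0]*np.sin(a)+d[1]*np.cos(a))
# in old scene0 picture same
s=load("scene0")
for u in((434.5,285.5),):
    p=atz(s,np.array(u)-.42,.0236); d=p-np.array([.5407,.1794,0]); print(p.round(4), d[0]*np.cos(a)+d[1]*np.sin(a), -d[0]*np.sin(a)+d[1]*np.cos(a))
s=load("scene4"); cp=tcp+[0,0,.011]
print(proj(s,[cp+np.array([.0315*np.cos(a),.0315*np.sin(a),0]),cp+np.array([.0315*np.cos(a),.0315*np.sin(a),.003])])+.42)
```

```text
[0.5698 0.1712 0.129 ] 0.0300009038989392 -0.0018903998001540984
[0.5709 0.1725 0.129 ] 0.030843576450382278 -0.000390837548467398
[0.5702 0.1724 0.0236] 0.03031030960258326 0.00032775947900871415
[[443.77035716 243.36604649]
 [444.06493593 242.02183012]]
```

```bash
cat > plan.py <<'E'
import numpy as np
from scipy.spatial.transform import Rotation as Ro
L=np.array([.5805,-.1155,0]); YAW=np.radians(17.95)
def tcp(xf,th,zf=40.,e=-1.,h=11.,y=0.):
    t=np.radians(th);c,s=np.cos(t),np.sin(t)
    p=np.array([xf,y,zf])+(32.5-e)*np.array([c,0,s])+h*np.array([s,0,-c])
    return L+Ro.from_euler("z",YAW).apply(p/1000)
def rot(th): return Ro.from_euler("z",YAW)*Ro.from_euler("y",-np.radians(th))*Ro.from_quat([1,0,0,0])
def inL(P): return Ro.from_euler("z",-YAW).apply(np.asarray(P)-L)*1000
def state():
    from rig import telemetry
    S=telemetry.get_state(); q=S["ee_rot"]; return S,Ro.from_quat([q[1],q[2],q[3],q[0]])
def delta(xf,th,frm=None,**k):
    S,R=state(); P=S["position"] if frm is None else np.array(frm)
    print("target",tcp(xf,th,**k).round(4),"slide",((tcp(xf,th,**k)-P)/.15).round(3),"twist",((rot(th)*R.inv()).as_rotvec()/2/np.pi).round(4))
E
python3 - <<'E'
from plan import *
for a in((-23,33),(-23,0),(-27,33),(-42,33),(-42,0)): delta(*a)
delta(-20,33,zf=110)
E
```

```text
target [ 0.591  -0.1121  0.049 ] slide [ 0.34  -1.947 -0.449] twist [ 0.0034 -0.0931  0.0861]
target [ 0.5905 -0.1123  0.029 ] slide [ 0.336 -1.948 -0.583] twist [ 0.0001 -0.0003  0.0886]
target [ 0.5872 -0.1133  0.049 ] slide [ 0.314 -1.955 -0.449] twist [ 0.0034 -0.0931  0.0861]
target [ 0.573  -0.1179  0.049 ] slide [ 0.219 -1.986 -0.449] twist [ 0.0034 -0.0931  0.0861]
target [ 0.5724 -0.1181  0.029 ] slide [ 0.215 -1.987 -0.583] twist [ 0.0001 -0.0003  0.0886]
target [ 0.5939 -0.1112  0.119 ] slide [ 0.359 -1.941  0.017] twist [ 0.0034 -0.0931  0.0861]
```

```bash
python3 -m creep '{"slide":[[0,0,0.2],[0,-0.1,0.45],[0.03,-0.3,0.5],[0.07,-0.5,0.5],[0.11,-0.7,0.5],[0.15,-0.85,0.5],[0.18,-0.97,0.5],[0.18,-0.97,0.5]],"twist":[[0,0,0],[0,0,0.015],[0,0,0.03],[0,0,0.05],[0,0,0.07],[0,0,0.0886],[0,0,0.0886],[0,0,0.0886]],"fingers":[-1,-1,-1,-1,-1,-1,-1,-1]}'
python3 -m creep '{"slide":[[0.03,-0.2,0],[0.07,-0.4,0],[0.11,-0.6,-0.05],[0.15,-0.8,-0.1],[0.18,-0.97,-0.2],[0.18,-0.97,-0.25],[0.18,-0.97,-0.25],[0.18,-0.97,-0.25],[0.18,-0.97,-0.25]],"twist":[[0.005,-0.015,0],[0.010,-0.031,0],[0.015,-0.046,0],[0.020,-0.062,0],[0.025,-0.077,0],[0.0283,-0.0872,0],[0.0283,-0.0872,0],[0.0283,-0.0872,0],[0.0283,-0.0872,0]],"fingers":[-1,-1,-1,-1,-1,-1,-1,-1,-1]}'
python3 look.py 5
python3 - <<'E'
from h import *
from plan import *
S,R=state(); print(inL(S["position"]).round(1)); delta(-22,33,zf=60); delta(-22,33)
crop(load("scene5")["img"],250,120,370,270,5,"pics/s5.png")
crop(load("top5")["img"],300,190,400,300,5,"pics/t5.png")
E
```

```text
clock: 6.8
position: [0.5679, 0.0324, 0.1908]
ee_rot: [0.0, 0.988, 0.155, -0.001]
contact_force: [0.1, -0.0, 0.5]
width: 0.0159
clock: 7.7
position: [0.5961, -0.1103, 0.1559]
ee_rot: [-0.044, 0.947, 0.15, 0.281]
contact_force: [-0.3, -0.2, -0.1]
width: 0.0159
7.7 [ 0.5961 -0.1103  0.1559] [-0.0442  0.9469  0.1505  0.2808] [-0.32 -0.19 -0.08] 0.015905252413336114
[ 16.7   0.2 156.1]
target [ 0.592  -0.1118  0.069 ] slide [-0.029 -0.011 -0.58 ] twist [ 0.0002  0.0002 -0.0004]
target [ 0.592  -0.1118  0.049 ] slide [-0.029 -0.011 -0.714] twist [ 0.0002  0.0002 -0.0004]
```

View pics/s5.png

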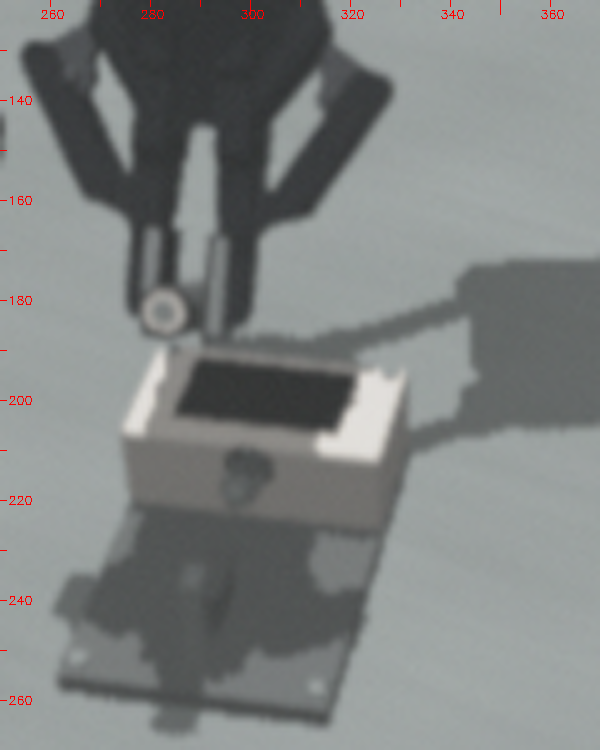

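View pics/t5.png

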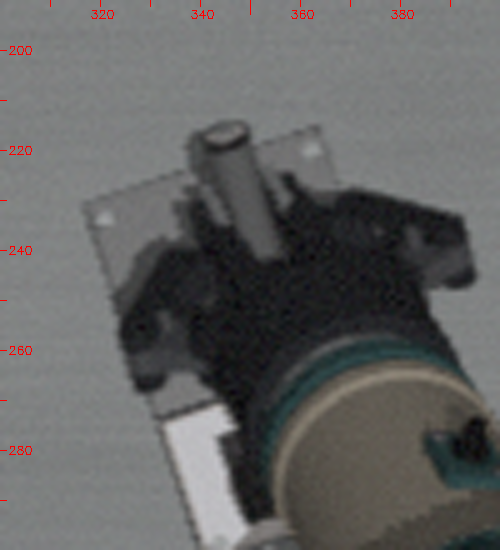

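Run:
```python
from h import *
from plan import *
t,s=load("top5"),load("scene5"); S,R=state()
p,g=tri(t,(345.2-.42,217.3-.42),s,(282.4-.42,182.3-.42)); print(p.round(4),g,inL(p))
q=S["position"]+R.apply([.0315-.001,0,-.011]); print(q.round(4),inL(q)); print(proj(t,q)+.42,proj(s,q)+.42)
# lip top centre / dome prediction vs scene0/top0
for P in((28.5,0,54),(24.5,0,54),(37.5,0,54),(-27.5,0,40),(-33.5,0,46)):
    w=L+Ro.from_euler("z",YAW).apply(np.array(P)/1000); print(P,proj(t,w)+.42,proj(s,w)+.42)
```

```text
[ 0.6152 -0.1033  0.1825] 0.0032916893575993746 [ 36.78043077   0.92488034 182.53582017]
[ 0.6149 -0.1041  0.1819] [ 36.23185557   0.29809209 181.93590418]
[[346.3369497  217.03263867]] [[283.13832927 182.41265011]]
(28.5, 0, 54) [[344.31551142 229.1818421 ]] [[290.03644939 234.6815065 ]]
(24.5, 0, 54) [[344.91913512 230.96613237]] [[290.58541792 233.28320894]]
(37.5, 0, 54) [[342.9587081  225.17233038]] [[288.78813425 237.86138752]]
(-27.5, 0, 40) [[352.35202208 254.74858716]] [[297.8746477  221.20593533]]
(-33.5, 0, 46) [[353.44710235 257.23494522]] [[298.42347143 217.02993089]]
```

```bash
python3 -m creep '{"slide":[[-0.03,-0.01,-0.15],[-0.03,-0.01,-0.3],[-0.03,-0.01,-0.45],[-0.03,-0.01,-0.55],[-0.03,-0.01,-0.58],[-0.03,-0.01,-0.58],[-0.03,-0.01,-0.58]],"twist":[[0,0,0],[0,0,0],[0,0,0],[0,0,0],[0,0,0],[0,0,0],[0,0,0]],"fingers":[-1,-1,-1,-1,-1,-1,-1]}'
python3 look.py 6
python3 - <<'E'
from h import *
from plan import *
S,R=state(); print(inL(S["position"]).round(1)); delta(-22,33)
crop(load("scene6")["img"],255,180,345,270,8,"pics/s6.png")
crop(load("top6")["img"],310,190,390,265,9,"pics/t6.png")
E
```

```text
clock: 8.5
position: [0.5915, -0.1124, 0.0689]
ee_rot: [-0.044, 0.947, 0.15, 0.281]
contact_force: [1.1, -0.4, -0.4]
width: 0.0158
8.5 [ 0.5915 -0.1124  0.0689] [-0.0439  0.9468  0.1501  0.2813] [ 1.05 -0.42 -0.4 ] 0.01583107914046258
[11.2 -0.6 69.1]
target [ 0.592  -0.1118  0.049 ] slide [ 0.004  0.006 -0.134] twist [ 0.0002  0.0003 -0.0001]
```

View pics/s6.png

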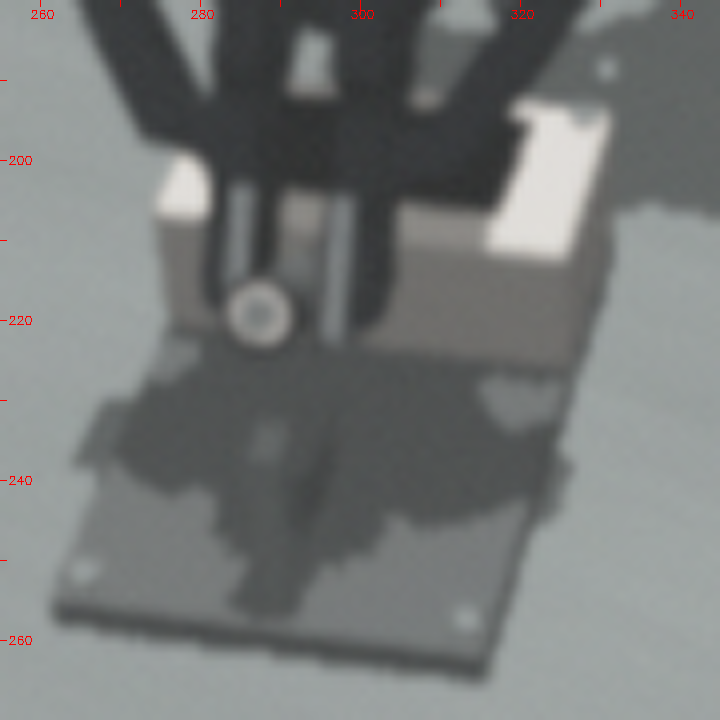

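View pics/t6.png

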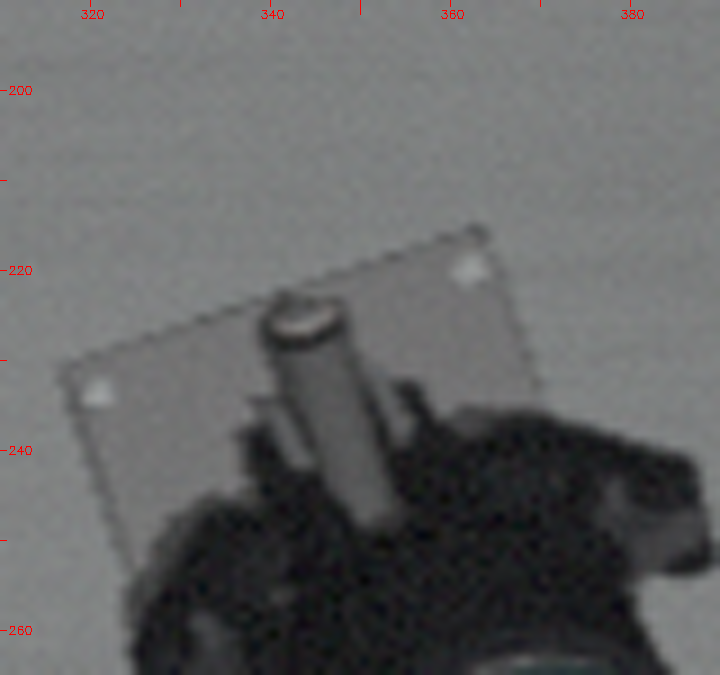

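Run:
```python
from h import *
from plan import *
t,s=load("top6"),load("scene6"); S,R=state()
for e in(0,-.001,-.002):
    q=S["position"]+R.apply([.0315+e,0,-.011]); print("nub pred",inL(q).round(1),proj(t,q)+.42,proj(s,q)+.42)
print("obs (343.8,225.8) (287.3,219.1)")
LL=lambda P:L+Ro.from_euler("z",YAW).apply(np.array(P,float)/1000)
# plate front corners & screws (symmetric) & lip
for nm,P in(("cornL",(50,55,10)),("cornR",(50,-55,10)),("midfront",(50,0,10)),("liptop mid",(31,0,54))):
    print(nm,proj(t,LL(P))+.42,proj(s,LL(P))+.42)
# screws location in each cam
for d,us in((t,((320.8,233.6),(362,219.7))),(s,((265.3,251.5),(313.2,257.2)))):
    a=[inL(atz(d,np.array(u)-.42,.011)) for u in us]; print(np.round(a,1))
```

```text
nub pred [31.6 -0.5 95.5] [[345.12733735 225.20340686]] [[287.54371942 219.17282704]]
nub pred [30.7 -0.5 95. ] [[345.24539272 225.6257438 ]] [[287.68859602 219.10440225]]
nub pred [29.9 -0.6 94.4] [[345.36333701 226.04770469]] [[287.8331354  219.03613704]]
obs (343.8,225.8) (287.3,219.1)
cornL [[316.51088034 230.17106443]] [[316.55348065 262.53991953]]
cornR [[363.79730979 214.65361206]] [[261.82991419 255.02479828]]
midfront [[340.18995635 222.39920919]] [[288.90359364 258.74504047]]
liptop mid [[343.93843288 228.06737133]] [[289.69152897 235.56010044]]
[[ 39.7  48.5  11. ]
 [ 40.5 -47.5  11. ]]
[[ 40.3 -50.8  11. ]
 [ 38.2  45.7  11. ]]
```

```bash
sed -i 's/^L=.*/L=np.array([.5811,-.1174,0]); YAW=np.radians(17.95)/' plan.py
python3 - <<'E'
from plan import *
S,R=state()
# commanded so far
print(inL(S["position"]).round(1)); delta(-22,33)
E
```

```text
[11.2  1.4 69.1]
target [ 0.5926 -0.1137  0.049 ] slide [ 0.008 -0.007 -0.134] twist [ 0.0002  0.0003 -0.0001]
```

```bash
python3 -m creep '{"slide":[[0.01,-0.007,-0.03],[0.01,-0.007,-0.06],[0.01,-0.007,-0.09],[0.01,-0.007,-0.12],[0.01,-0.007,-0.134],[0.01,-0.007,-0.134]],"twist":[[0,0,0],[0,0,0],[0,0,0],[0,0,0],[0,0,0],[0,0,0]],"fingers":[-1,-1,-1,-1,-1,-1]}'
python3 look.py 7
python3 - <<'E'
from h import *
from plan import *
S,R=state(); print(inL(S["position"]).round(1),S["contact_force"]); delta(-22,33)
crop(load("scene7")["img"],255,180,345,270,8,"pics/s7.png")
crop(load("top7")["img"],310,190,390,265,9,"pics/t7.png")
q=S["position"]+R.apply([.0305,0,-.011]); print("nub pred",inL(q).round(1),proj(load("top7"),q)+.42,proj(load("scene7"),q)+.42)
E
```

```text
clock: 9.2
position: [0.5917, -0.1133, 0.0471]
ee_rot: [-0.045, 0.947, 0.149, 0.28]
contact_force: [0.2, -0.0, -1.5]
width: 0.016
9.2 [ 0.5917 -0.1133  0.0471] [-0.0448  0.9472  0.1494  0.2801] [ 0.2  -0.02 -1.47] 0.016048034116265788
[11.5  0.4 47.6] [ 0.0484843  -0.09348308  0.0752785 ]
target [ 0.5926 -0.1137  0.049 ] slide [ 0.004 -0.001  0.01 ] twist [-0. -0. -0.]
nub pred [31.1  0.4 73.4] [[345.13243669 226.61753508]] [[288.01870977 227.89160314]]
```

View pics/s7.png

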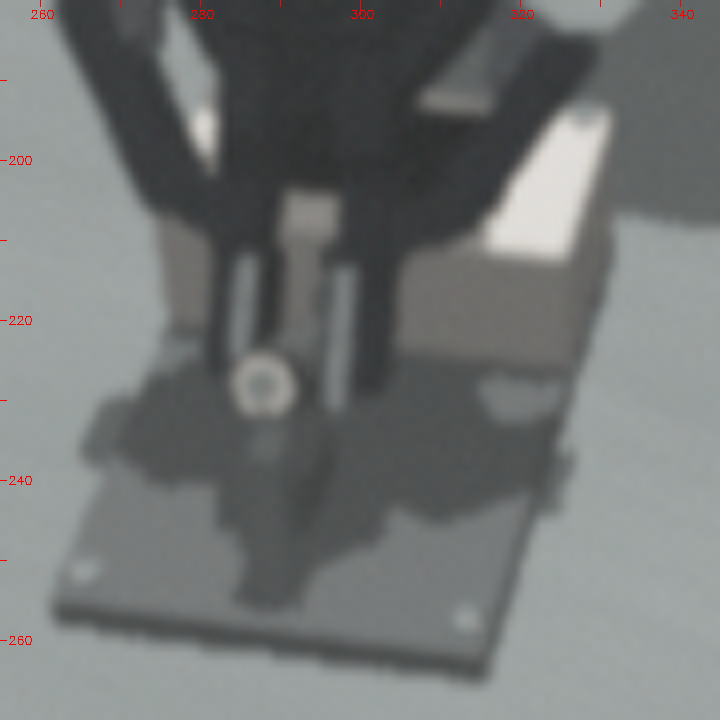

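View pics/t7.png

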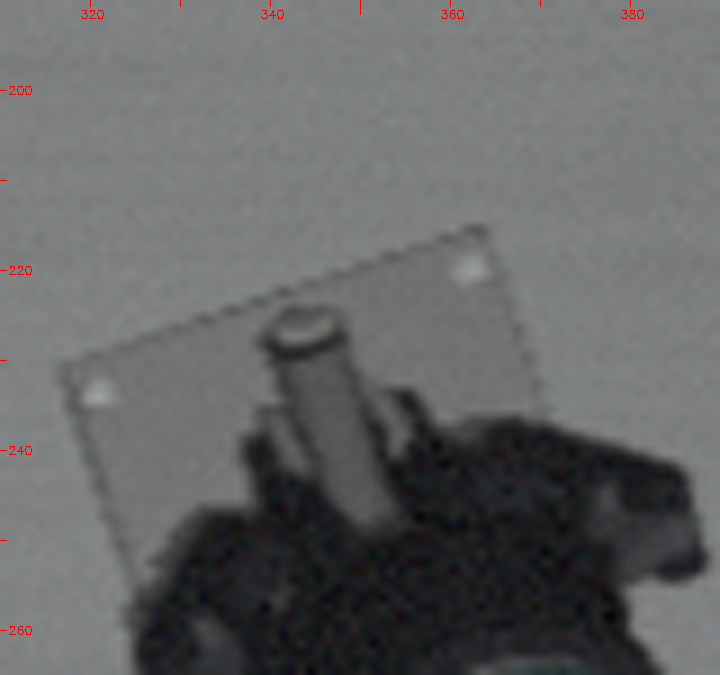

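Run:
```python
from h import *
from plan import *
t,s=load("top7"),load("scene7")
LL=lambda P:L+Ro.from_euler("z",YAW).apply(np.array(P,float)/1000)
for P in((31,0,73.4),(31,1,73.4),(31,0,54),(31,-47.5,11),(31,47.5,11)): print(P,proj(t,LL(P))+.42,proj(s,LL(P))+.42)
g=load("top0"); crop(g["img"],335,215,360,270,14,"pics/tz.png"); crop(load("scene0")["img"],280,225,305,262,18,"pics/sz.png")
```

```text
(31, 0, 73.4) [[345.31949942 226.62777321]] [[287.85201104 227.82996004]]
(31, 1, 73.4) [[344.86284381 226.77776518]] [[288.3672076  227.89469032]]
(31, 0, 54) [[344.83403143 227.78046802]] [[288.68261368 235.42499981]]
(31, -47.5, 11) [[364.26042236 223.4736205 ]] [[267.34541697 248.33339285]]
(31, 47.5, 11) [[323.32063312 236.92705052]] [[313.9439235  254.59991893]]
```

View pics/tz.png

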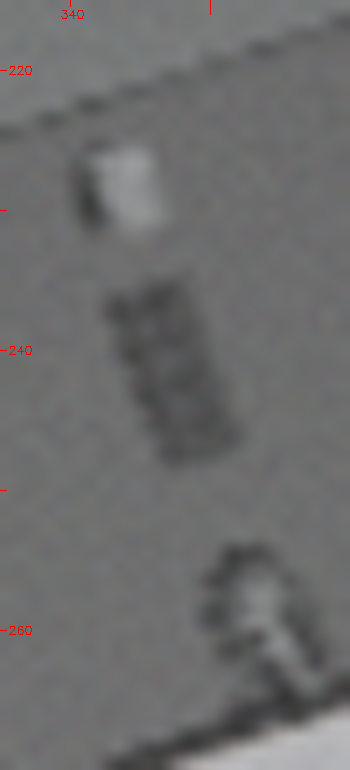

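View pics/sz.png

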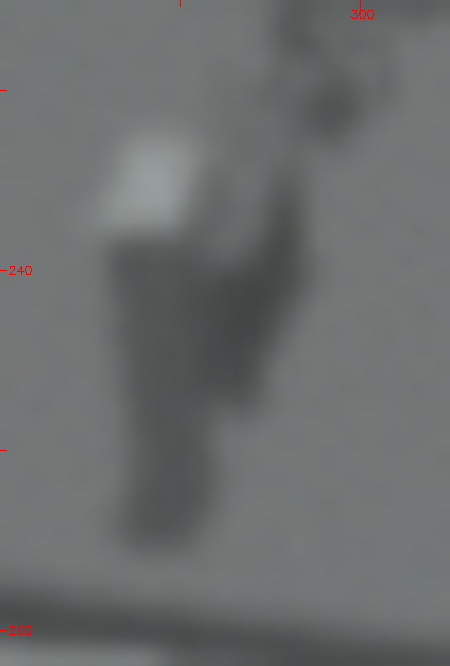

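```bash
cat > ov.py <<'E'
from h import *
from plan import *
import sys
tag=sys.argv[1]
S,R=state()
def cyl(P,R,e=-.001):
    o=[]
    for x in(-.0325,-.011,.011,.0305):
        o.append([P+R.apply([x+e,.009*np.cos(a),-.011+.009*np.sin(a)]) for a in np.linspace(0,2*np.pi,40)])
    o.append([P+R.apply([.0325+e,.004*np.cos(a),-.011+.004*np.sin(a)]) for a in np.linspace(0,2*np.pi,40)])
    return o
for n,b,k in(("top",(325,205,375,260),14),("scene",(270,205,310,262),13)):
    d=load(n+tag); x0,y0,x1,y1=b
    im=cv2.resize(d["img"][y0:y1,x0:x1],None,fx=k,fy=k,interpolation=cv2.INTER_CUBIC)
    cv2.imwrite(f"pics/ov_{n}{tag}_raw.png",im)
    for c in cyl(S["position"],R):
        q=(proj(d,c)-[x0,y0]+.5)*k; cv2.polylines(im,[q.astype(int)],True,(0,255,0),1)
    cv2.imwrite(f"pics/ov_{n}{tag}.png",im)
E
python3 ov.py 7
```

```text
(no output)
```

View pics/ov_top7.png

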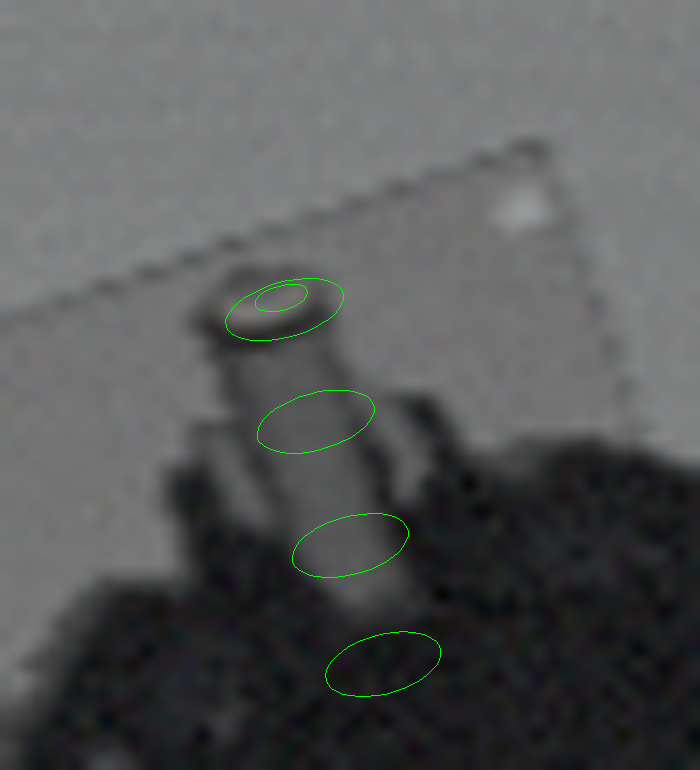

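View pics/ov_scene7.png

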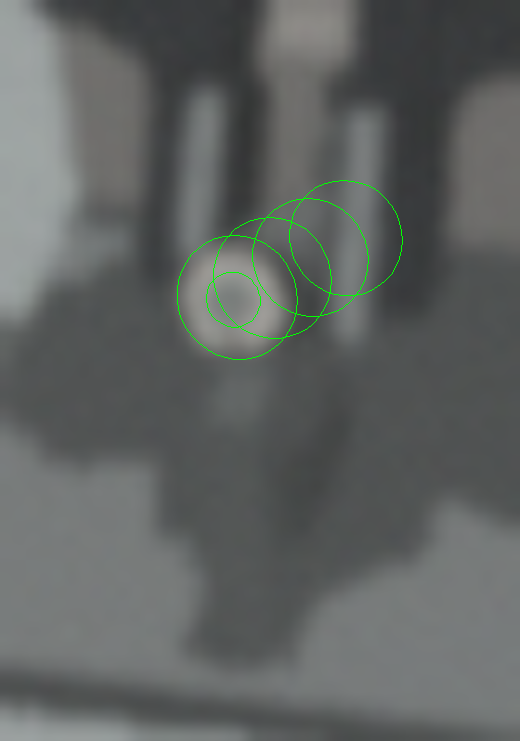

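```bash
cat > f.py <<'E'
from plan import *
S,R=state(); F=Ro.from_euler("z",-YAW).apply(S["contact_force"])
p=inL(S["position"]); th=np.degrees(np.arcsin(R.apply([1,0,0])[2]))
t=np.radians(th); xf=p[0]-33.5*np.cos(t)-11*np.sin(t); zf=p[2]-33.5*np.sin(t)+11*np.cos(t)
print("clk",S["clock"],"tcpL",p.round(1),"F_L",F.round(1),"M",Ro.from_euler("z",-YAW).apply(S["moment"]).round(2),"tilt",th.round(1),"xf",xf.round(1),"zf",zf.round(1))
E
python3 f.py
python3 -m creep '{"slide":[[-0.009,-0.006,0.01],[-0.018,-0.009,0.01],[-0.018,-0.009,0.01],[-0.018,-0.009,0.01]],"twist":[[0,0,0],[0,0,0],[0,0,0],[0,0,0]],"fingers":[-1,-1,-1,-1]}'; python3 f.py
```

```text
clk 9.3 tcpL [11.5  0.4 47.6] F_L [ 0.  -0.1  0.1] M [-0.01  0.36  0.04] tilt 33.0 xf -22.5 zf 38.6
clock: 9.7
position: [0.5892, -0.1149, 0.0494]
ee_rot: [-0.044, 0.947, 0.15, 0.281]
contact_force: [0.8, 0.1, -1.2]
width: 0.0158
clk 9.7 tcpL [ 8.5 -0.1 49.4] F_L [ 0.8 -0.2 -1.2] M [0.04 0.34 0.01] tilt 33.0 xf -25.6 zf 40.4
```

```bash
python3 -m creep '{"slide":[[-0.0065,-0.002,0],[-0.013,-0.004,0],[-0.013,-0.004,0],[-0.013,-0.004,0]],"twist":[[0,0,0],[0,0,0],[0,0,0],[0,0,0]],"fingers":[-1,-1,-1,-1]}'; python3 f.py
python3 -m creep '{"slide":[[-0.0065,-0.002,0],[-0.013,-0.004,0],[-0.013,-0.004,0],[-0.013,-0.004,0]],"twist":[[0,0,0],[0,0,0],[0,0,0],[0,0,0]],"fingers":[-1,-1,-1,-1]}'; python3 f.py
```

```text
clock: 10.1
position: [0.5873, -0.1154, 0.0492]
ee_rot: [-0.044, 0.947, 0.15, 0.281]
contact_force: [0.1, -0.1, -0.6]
width: 0.0155
clk 10.1 tcpL [ 6.5 -0.  49.2] F_L [ 0.1 -0.2 -0.6] M [-0.03  0.29  0.02] tilt 33.0 xf -27.6 zf 40.2
clock: 10.5
position: [0.5853, -0.116, 0.0492]
ee_rot: [-0.044, 0.947, 0.15, 0.281]
contact_force: [-0.4, -0.1, -0.3]
width: 0.0159
clk 10.5 tcpL [ 4.4  0.  49.2] F_L [-0.4 -0.  -0.3] M [0.04 0.32 0.03] tilt 33.0 xf -29.6 zf 40.2
```

```bash
python3 -m creep '{"slide":[[-0.0065,-0.002,0],[-0.013,-0.004,0],[-0.013,-0.004,0],[-0.013,-0.004,0]],"twist":[[0,0,0],[0,0,0],[0,0,0],[0,0,0]],"fingers":[-1,-1,-1,-1]}'; python3 f.py
python3 -m creep '{"slide":[[-0.0065,-0.002,0],[-0.013,-0.004,0],[-0.013,-0.004,0],[-0.013,-0.004,0]],"twist":[[0,0,0],[0,0,0],[0,0,0],[0,0,0]],"fingers":[-1,-1,-1,-1]}'; python3 f.py
```

```text
clock: 10.9
position: [0.5835, -0.1167, 0.0493]
ee_rot: [-0.044, 0.947, 0.15, 0.281]
contact_force: [0.7, -0.1, 0.3]
width: 0.0155
clk 10.9 tcpL [ 2.5 -0.1 49.3] F_L [ 0.6 -0.3  0.3] M [-0.01  0.17 -0.01] tilt 33.0 xf -31.5 zf 40.3
clock: 11.3
position: [0.5817, -0.1173, 0.0494]
ee_rot: [-0.044, 0.947, 0.15, 0.281]
contact_force: [1.9, 0.9, 0.2]
width: 0.0154
clk 11.3 tcpL [ 0.6 -0.1 49.4] F_L [2.1 0.2 0.2] M [-0.01 -0.07 -0.01] tilt 33.0 xf -33.5 zf 40.4
```

```bash
python3 -m creep '{"slide":[[-0.0065,-0.002,0],[-0.013,-0.004,0],[-0.0195,-0.006,0],[-0.0195,-0.006,0],[-0.0195,-0.006,0]],"twist":[[0,0,0],[0,0,0],[0,0,0],[0,0,0],[0,0,0]],"fingers":[-1,-1,-1,-1,-1]}'; python3 f.py
python3 look.py 8; python3 ov.py 8
```

```text
clock: 11.8
position: [0.5789, -0.1182, 0.0495]
ee_rot: [-0.044, 0.947, 0.15, 0.281]
contact_force: [3.6, 1.7, 1.1]
width: 0.0159
clk 11.8 tcpL [-2.4 -0.1 49.5] F_L [3.9 0.5 1.1] M [ 0.02 -0.39  0.05] tilt 33.0 xf -36.4 zf 40.5
11.8 [ 0.5789 -0.1182  0.0495] [-0.0443  0.947   0.1495  0.2809] [3.56 1.69 1.12] 0.015890771291775456
```

View pics/ov_scene8.png

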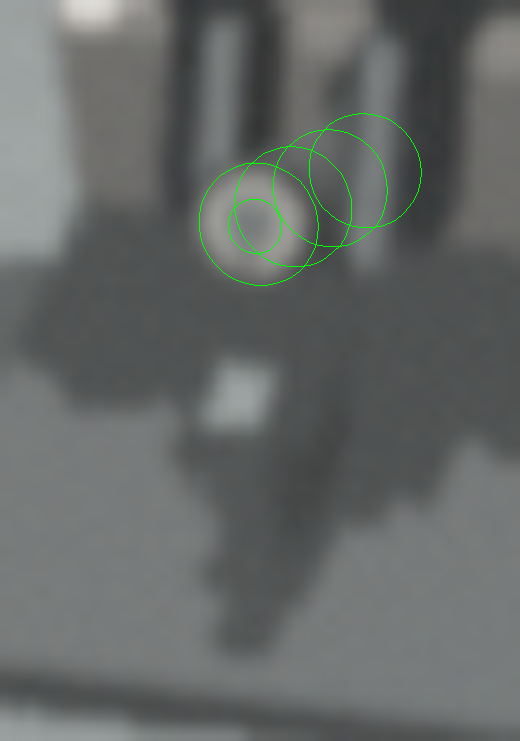

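View pics/ov_top8.png

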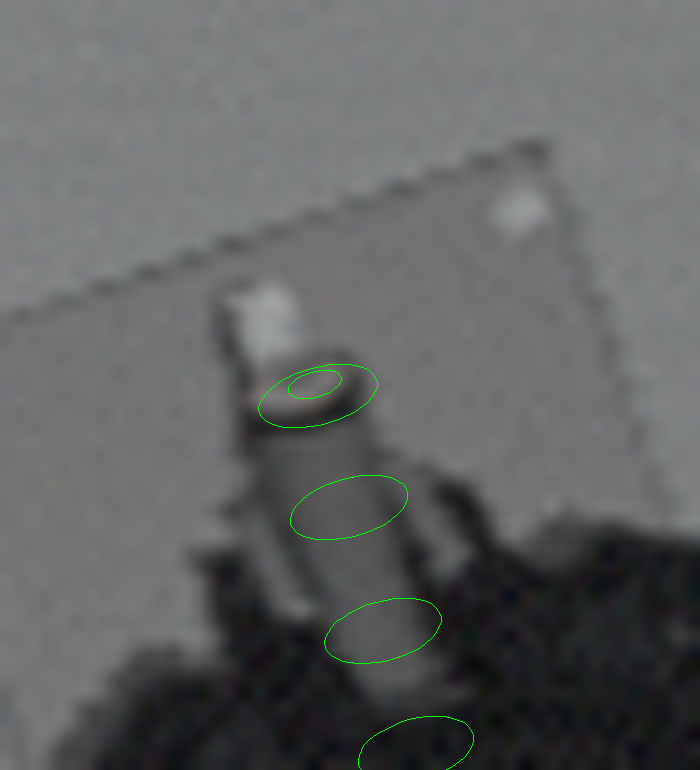

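```bash
for i in 1 2 3 4 5 6; do python3 -m creep '{"slide":[[0,0,0]],"twist":[[0,0,0]],"fingers":[-1]}' >/dev/null; python3 f.py; done
```

```text
clk 12.0 tcpL [-2.4 -0.1 49.5] F_L [4.7 0.5 1.9] M [ 0.02 -0.46  0.  ] tilt 33.0 xf -36.5 zf 40.4
clk 12.1 tcpL [-2.4 -0.1 49.4] F_L [4.  0.8 2.1] M [-0.06 -0.54 -0.07] tilt 33.0 xf -36.5 zf 40.4
clk 12.2 tcpL [-2.5 -0.1 49.4] F_L [4.5 0.3 1.7] M [-0.07 -0.52  0.04] tilt 33.0 xf -36.6 zf 40.4
clk 12.3 tcpL [-2.5 -0.1 49.4] F_L [ 4.5 -0.   1.4] M [-0.02 -0.6   0.04] tilt 33.0 xf -36.6 zf 40.4
clk 12.4 tcpL [-2.5 -0.1 49.4] F_L [4.1 0.2 1.9] M [-0.05 -0.53  0.04] tilt 33.0 xf -36.6 zf 40.3
clk 12.5 tcpL [-2.5 -0.1 49.4] F_L [4.6 0.8 1.8] M [-0.04 -0.55 -0.  ] tilt 33.0 xf -36.6 zf 40.3
```

Run:
```python
from h import *
from plan import *
S,R=state()
for n,b,k in(("top",(335,215,365,245),22),("scene",(275,205,305,240),20)):
    d=load(n+"8"); x0,y0,x1,y1=b
    im=cv2.resize(d["img"][y0:y1,x0:x1],None,fx=k,fy=k,interpolation=cv2.INTER_CUBIC)
    im=cv2.convertScaleAbs(im,alpha=1.5)
    raw=im.copy()
    for e,col in((-.001,(0,255,0)),(.0036,(0,0,255))):
        for x,r in((.0305,.009),(.0325,.004)):
            c=[S["position"]+R.apply([x+e,r*np.cos(a),-.011+r*np.sin(a)]) for a in np.linspace(0,6.28,40)]
            q=(proj(d,c)-[x0,y0]+.5)*k; cv2.polylines(im,[q.astype(int)],True,col,1)
    for dx,col in((0,(255,255,0)),(-4.6,(255,0,255))):
        P=[(24.5,4,54),(37.5,4,54),(37.5,-4,54),(24.5,-4,54)]
        w=[L+Ro.from_euler("z",YAW).apply((np.array(p)+[dx,0,0])/1000) for p in P]
        q=(proj(d,w)-[x0,y0]+.5)*k; cv2.polylines(im,[q.astype(int)],True,col,1)
    cv2.imwrite(f"pics/z_{n}8.png",im)
```

```text
(no output)
```

View pics/z_top8.png

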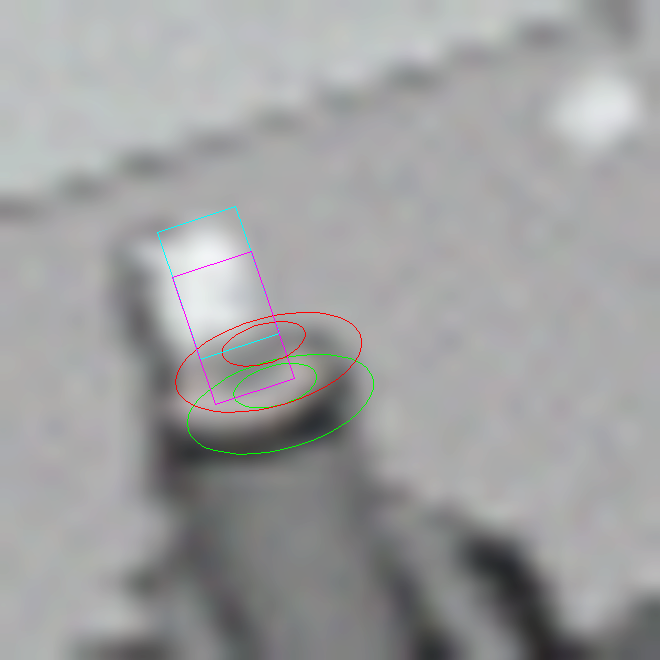

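View pics/z_scene8.png

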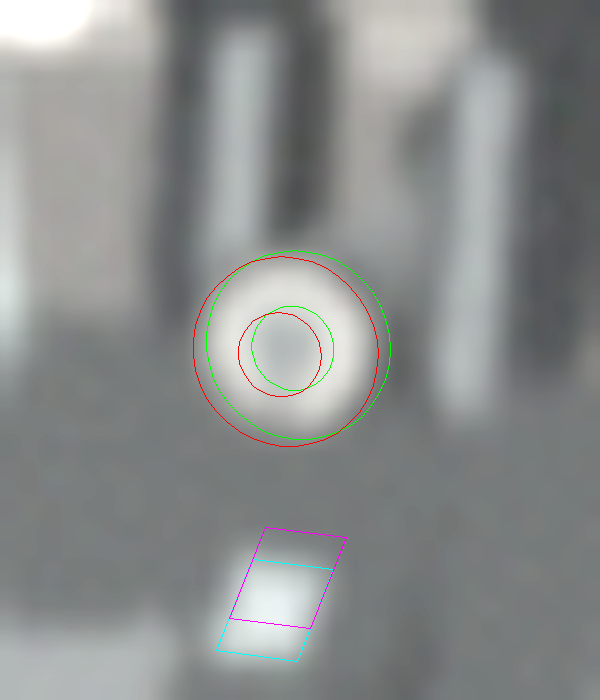

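```bash
python3 -m creep '{"slide":[[-0.0065,-0.002,0],[-0.013,-0.004,0],[-0.0195,-0.006,0],[-0.026,-0.0085,0],[-0.0317,-0.0103,0],[-0.0317,-0.0103,0],[-0.0317,-0.0103,0],[-0.0317,-0.0103,0],[-0.0317,-0.0103,0],[-0.0317,-0.0103,0]],"twist":[[0,0,0],[0,0,0],[0,0,0],[0,0,0],[0,0,0],[0,0,0],[0,0,0],[0,0,0],[0,0,0],[0,0,0]],"fingers":[-1,-1,-1,-1,-1,-1,-1,-1,-1,-1]}' >/dev/null; python3 f.py;  for i in 1 2 3 ; do python3 -m creep '{"slide":[[0,0,0]],"twist":[[0,0,0]],"fingers":[-1]}' >/dev/null; python3 f.py; done
```

```text
clk 13.5 tcpL [-6.9 -0.1 49.7] F_L [6.7 0.1 1.2] M [ 0.02 -0.98  0.  ] tilt 33.1 xf -41.0 zf 40.6
clk 13.6 tcpL [-6.9 -0.1 49.7] F_L [ 7.9 -0.2  2.2] M [ 0.04 -0.97 -0.02] tilt 33.1 xf -41.0 zf 40.6
clk 13.7 tcpL [-6.9 -0.1 49.7] F_L [8.4 0.3 1.5] M [-0.05 -1.01 -0.03] tilt 33.1 xf -41.0 zf 40.6
clk 13.8 tcpL [-6.9 -0.1 49.7] F_L [ 8.1 -0.2  0.9] M [-0.01 -0.99  0.01] tilt 33.1 xf -41.0 zf 40.6
```

```bash
python3 -m creep '{"slide":[[-0.0065,-0.002,0],[-0.013,-0.004,0],[-0.0195,-0.006,0],[-0.026,-0.0085,0],[-0.026,-0.0085,0],[-0.026,-0.0085,0],[-0.026,-0.0085,0],[-0.026,-0.0085,0],[-0.026,-0.0085,0]],"twist":[[0,0,0],[0,0,0],[0,0,0],[0,0,0],[0,0,0],[0,0,0],[0,0,0],[0,0,0],[0,0,0]],"fingers":[-1,-1,-1,-1,-1,-1,-1,-1,-1]}' >/dev/null; python3 f.py;  for i in 1 2 3 4; do python3 -m creep '{"slide":[[0,0,0]],"twist":[[0,0,0]],"fingers":[-1]}' >/dev/null; python3 f.py; done; python3 look.py 9; python3 ov.py 9
```

```text
clk 14.7 tcpL [-10.4  -0.1  50.1] F_L [10.1  0.1  2.3] M [ 0.02 -1.38 -0.03] tilt 33.2 xf -44.4 zf 41.0
clk 14.8 tcpL [-10.4  -0.1  50.1] F_L [10.8  0.3  1.3] M [-0.   -1.39  0.04] tilt 33.1 xf -44.4 zf 41.0
clk 14.9 tcpL [-10.3  -0.1  50.1] F_L [10.9 -0.4  1.3] M [ 0.01 -1.36  0.05] tilt 33.2 xf -44.4 zf 41.0
clk 15.0 tcpL [-10.4  -0.1  50.1] F_L [10.6 -0.3  1.1] M [ 0.02 -1.35  0.07] tilt 33.2 xf -44.4 zf 41.0
clk 15.1 tcpL [-10.3  -0.1  50.1] F_L [ 9.8 -0.2  1.5] M [ 0.05 -1.35 -0.02] tilt 33.2 xf -44.4 zf 41.0
15.1 [ 0.5713 -0.1207  0.0501] [-0.0448  0.9467  0.1494  0.2818] [9.4  2.89 1.49] 0.015595920925994284
```

View pics/ov_top9.png

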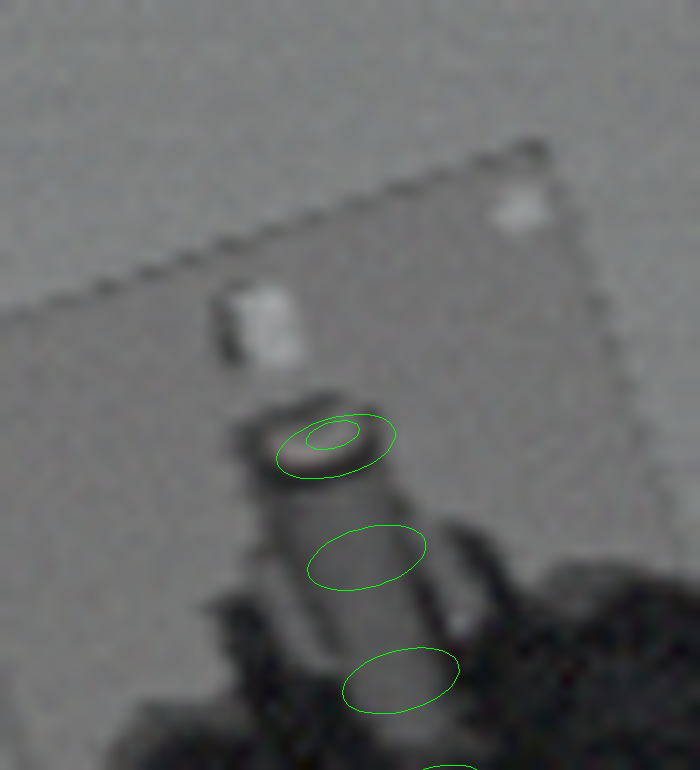

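View pics/ov_scene9.png

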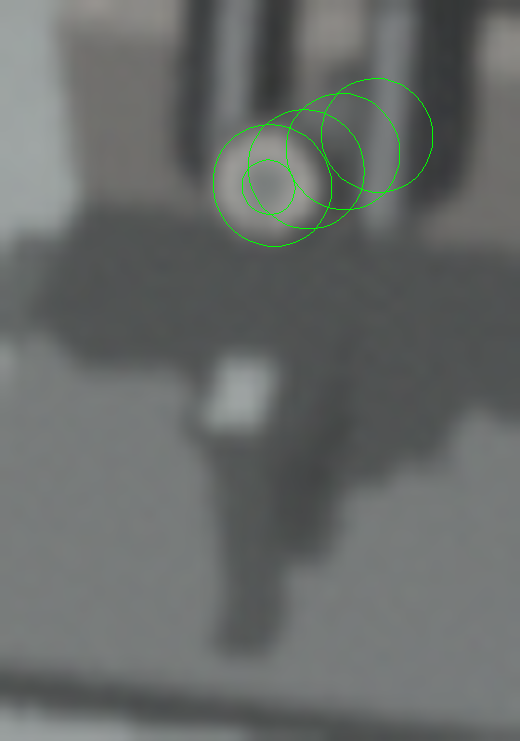

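Run:
```python
from h import *
from plan import *
def pc(d,u,v):
    z=float(d["depth"][v,u]); o,r=ray(d,(u,v)); return inL(o+r*z)
t=load("top9")
print("lip");
for v in range(225,233): print(v,[ (pc(t,u,v).round(0).astype(int).tolist()) for u in range(340,348)])
print("cell")
for v in range(232,254,2): print(v,[ (u,pc(t,u,v).round(0).astype(int).tolist()) for u in range(342+(v-232)//3,356+(v-232)//3,1)])
```

```text
lip
225 [[44, 3, 6], [43, 1, 7], [43, -1, 3], [37, 1, 52], [36, -1, 52], [40, -7, 6], [39, -9, 11], [39, -11, 6]]
226 [[41, 4, 9], [36, 6, 53], [36, 4, 51], [35, 2, 50], [35, -1, 48], [37, -6, 16], [38, -9, 6], [37, -11, 7]]
227 [[37, 7, 36], [34, 6, 50], [33, 5, 53], [33, 2, 50], [32, 0, 50], [36, -5, 10], [36, -8, 5], [34, -10, 10]]
228 [[35, 7, 29], [33, 7, 48], [32, 5, 47], [31, 3, 50], [30, 1, 53], [29, -1, 53], [34, -7, 5], [32, -9, 8]]
229 [[35, 7, 15], [33, 6, 29], [29, 6, 53], [29, 4, 53], [28, 2, 51], [27, 0, 53], [31, -6, 6], [30, -8, 9]]
230 [[33, 7, 9], [32, 5, 8], [28, 6, 50], [27, 4, 52], [26, 2, 49], [25, 0, 52], [29, -5, 9], [28, -8, 8]]
231 [[31, 8, 8], [30, 6, 8], [30, 4, 8], [25, 5, 50], [28, 0, 11], [28, -3, 7], [27, -5, 11], [26, -7, 7]]
232 [[29, 8, 5], [28, 6, 9], [27, 4, 9], [27, 2, 5], [26, 0, 12], [26, -2, 7], [25, -4, 9], [24, -6, 7]]
cell
232 [(342, [27, 4, 9]), (343, [27, 2, 5]), (344, [26, 0, 12]), (345, [26, -2, 7]), (346, [25, -4, 9]), (347, [24, -6, 7]), (348, [23, -8, 8]), (349, [23, -10, 7]), (350, [22, -13, 7]), (351, [22, -15, 4]), (352, [21, -17
[... 2361 characters left out ...]
-8, 84]), (358, [-21, -10, 83]), (359, [-22, -12, 90]), (360, [-23, -13, 94])]
250 [(348, [-17, 9, 63]), (349, [-18, 7, 65]), (350, [-19, 5, 67]), (351, [-19, 3, 66]), (352, [-20, 1, 67]), (353, [-21, -1, 67]), (354, [-21, -3, 61]), (355, [-22, -5, 64]), (356, [-23, -5, 80]), (357, [-24, -7, 83]), (358, [-25, -8, 91]), (359, [-26, -9, 97]), (360, [-27, -12, 94]), (361, [-28, -13, 97])]
252 [(348, [-23, 12, 85]), (349, [-22, 8, 61]), (350, [-23, 6, 61]), (351, [-23, 4, 62]), (352, [-24, 2, 61]), (353, [-24, 0, 59]), (354, [-25, -2, 59]), (355, [-26, -4, 55]), (356, [-27, -5, 69]), (357, [-28, -6, 79]), (358, [-29, -7, 89]), (359, [-30, -8, 96]), (360, [-31, -10, 103]), (361, [-32, -11, 109])]
```

Run:
```python
from h import *
from plan import *
from scipy.optimize import least_squares
ps={"5":([.5961,-.1103,.1559],[-.0442,.9469,.1505,.2808]),"6":([.5915,-.1124,.0689],[-.0439,.9468,.1501,.2813]),"7":([.5917,-.1133,.0471],[-.0448,.9472,.1494,.2801]),"8":([.5789,-.1182,.0495],[-.0443,.947,.1495,.2809]),"9":([.5713,-.1207,.0501],[-.0448,.9467,.1494,.2818])}
allp={}
for k,(P,q) in ps.items():
    R=Ro.from_quat([q[1],q[2],q[3],q[0]]); t=load("top"+k)
    v,u=np.mgrid[195:270,325:375]; K,D=KD(t)
    n=cv2.undistortPoints(np.c_[u.ravel(),v.ravel()].astype(float)[:,None],K,D)[:,0]
    z=t["depth"][v,u].ravel(); X=np.c_[n*z[:,None],z]@t["world_from_camera"][:3,:3].T+t["world_from_camera"][:3,3]
    X=X[z>0]; Y=R.inv().apply(X-np.array(P))*1000   # tool frame: x along cell, z fingers; cell at z=-11
    # candidates: x 12..29, |y|<9, z in -30..-5
    m=(Y[:,0]>12)&(Y[:,0]<30)&(abs(Y[:,1]+2.5)<7)&(Y[:,2]>-32)&(Y[:,2]<-6)
    allp[k]=Y[m]
    def r(p): # axis: y=p0+p1*x, z=p2+p3*x
        y=Y[m]; dy=y[:,1]-p[0]-p[1]*y[:,0]; dz=(y[:,2]-p[2]-p[3]*y[:,0])*np.cos(np.arctan(p[3]))
        return np.hypot(dy,dz)-9
    s=least_squares(r,[-2,0,-11,0],loss="soft_l1",f_scale=2); 
    print(k,m.sum(),"yaw,pitch deg",np.degrees(np.arctan(s.x[[1,3]])).round(1),"y,z at x=20",(s.x[[0,2]]+20*s.x[[1,3]]).round(1),"rms",np.sqrt((s.fun**2).mean()).round(2))
    f=Y[(abs(Y[:,1]+2.5)<7)&(Y[:,2]>-18)&(Y[:,2]<-3)&(Y[:,0]>22)&(Y[:,0]<40)]; print("  face x med",np.median(f[:,0]).round(1),len(f))
```

```text
5 66 yaw,pitch deg [-5.9  0. ] y,z at x=20 [-3.1 -9.1] rms 1.17
  face x med 30.7 54
6 56 yaw,pitch deg [-7.8  1. ] y,z at x=20 [-3.  -9.6] rms 1.44
  face x med 31.0 39
7 50 yaw,pitch deg [ 5.  -6.8] y,z at x=20 [-2.5 -9.2] rms 1.25
  face x med 31.5 34
8 52 yaw,pitch deg [-1.9 -3.1] y,z at x=20 [-3.1 -8.8] rms 1.75
  face x med 31.1 41
9 51 yaw,pitch deg [-0.3 -4.8] y,z at x=20 [-2.8 -9.4] rms 1.21
  face x med 31.4 35
```

Run:
```python
from plan import *
delta(-44.6,27,y=-0.1);delta(-45.0,22,y=-0.1)
```

```text
target [ 0.5718 -0.1205  0.0454] slide [ 0.004  0.001 -0.031] twist [-0.0054  0.0162  0.    ]
target [ 0.5718 -0.1205  0.0424] slide [ 0.003  0.001 -0.052] twist [-0.0097  0.0294  0.    ]
```

```bash
python3 -m creep '{"slide":[[0.002,0.001,-0.01],[0.004,0.001,-0.02],[0.004,0.001,-0.031],[0.003,0.001,-0.042],[0.003,0.001,-0.052],[0.003,0.001,-0.052],[0.003,0.001,-0.052],[0.003,0.001,-0.052]],"twist":[[-0.0018,0.0054,0],[-0.0036,0.0108,0],[-0.0054,0.0162,0],[-0.0076,0.0228,0],[-0.0097,0.0294,0],[-0.0097,0.0294,0],[-0.0097,0.0294,0],[-0.0097,0.0294,0]],"fingers":[-1,-1,-1,-1,-1,-1,-1,-1]}' >/dev/null; python3 f.py;  for i in 1 2 3 4; do python3 -m creep '{"slide":[[0,0,0]],"twist":[[0,0,0]],"fingers":[-1]}' >/dev/null; python3 f.py; done; python3 look.py a; python3 ov.py a
```

```text
clk 16.0 tcpL [-8.4 -2.1 43.4] F_L [9.3 0.3 6.1] M [ 0.09 -1.58  0.04] tilt 22.2 xf -43.6 zf 41.0
clk 16.1 tcpL [-8.5 -2.2 43.4] F_L [9.1 1.  6.5] M [ 0.14 -1.5  -0.02] tilt 22.2 xf -43.7 zf 41.0
clk 16.2 tcpL [-8.6 -2.2 43.4] F_L [9.2 1.3 6. ] M [ 0.16 -1.59  0.04] tilt 22.2 xf -43.7 zf 41.0
clk 16.3 tcpL [-8.6 -2.2 43.4] F_L [8.9 0.4 5.9] M [ 0.11 -1.52 -0.03] tilt 22.2 xf -43.7 zf 41.0
clk 16.4 tcpL [-8.6 -2.2 43.4] F_L [8.4 0.5 6.6] M [ 0.14 -1.51  0.01] tilt 22.2 xf -43.8 zf 41.0
16.4 [ 0.5736 -0.1221  0.0434] [-0.0272  0.9694  0.1523  0.1904] [7.86 3.06 6.59] 0.015783127128770964
```

View pics/ov_topa.png

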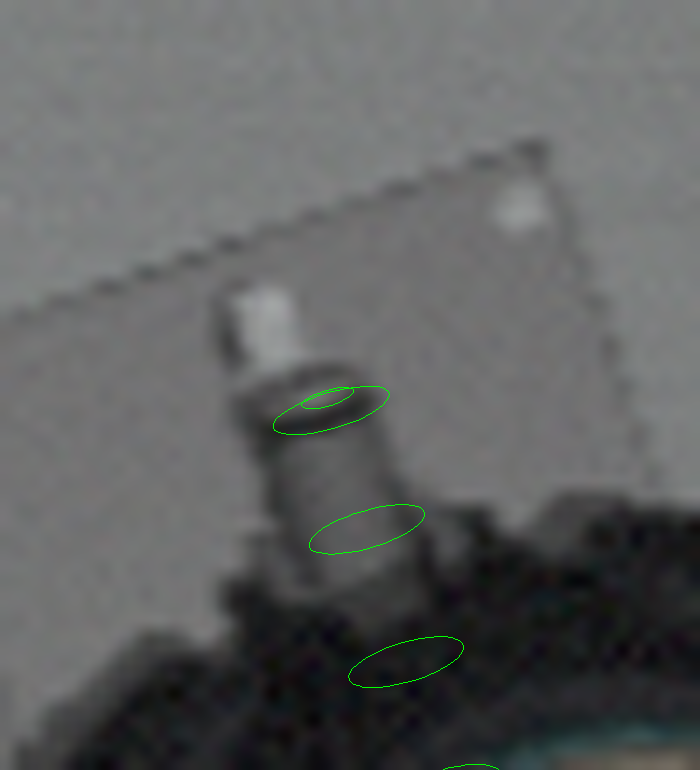

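View pics/ov_scenea.png

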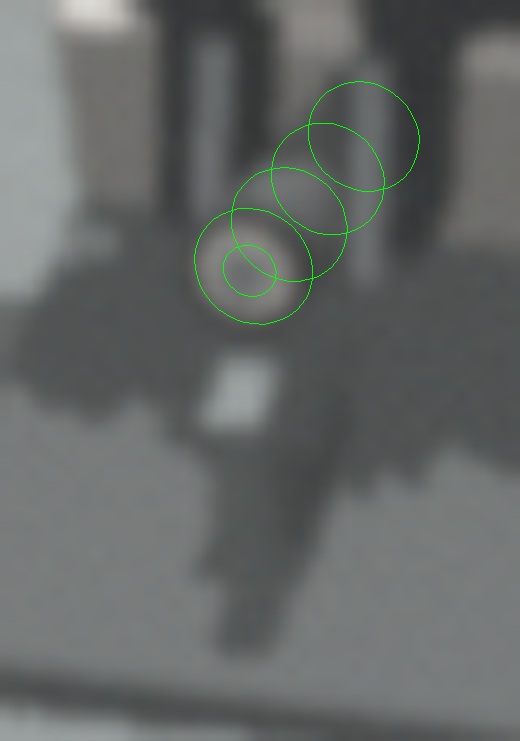

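Run:
```python
from plan import *
S,R=state(); print(S["qpos"].round(3),S["effort"].round(1)); A=(Ro.from_euler("z",-YAW)*R); print(A.as_matrix().round(3))
```

```text
[-0.5    0.355  2.025  0.542  0.551  0.323] [ -3.1 -34.8 -10.7  -0.9   0.3  -0. ]
[[ 0.926 -0.003  0.377]
 [-0.    -1.    -0.006]
 [ 0.377  0.005 -0.926]]
```

```bash
python3 -m creep '{"slide":[[-0.007,0.0025,-0.001],[-0.014,0.005,-0.002],[-0.022,0.0076,-0.003],[-0.022,0.0076,-0.003],[-0.022,0.0076,-0.003],[-0.022,0.0076,-0.003]],"twist":[[0,0,0],[0,0,0],[0,0,0],[0,0,0],[0,0,0],[0,0,0]],"fingers":[-1,-1,-1,-1,-1,-1]}' >/dev/null; python3 f.py;  for i in 1 2 3; do python3 -m creep '{"slide":[[0,0,0]],"twist":[[0,0,0]],"fingers":[-1]}' >/dev/null; python3 f.py; done
```

```text
clk 17.1 tcpL [-10.4  -2.   43.7] F_L [11.1 -2.3  4.7] M [-0.28 -1.77 -0.05] tilt 22.3 xf -45.6 zf 41.1
clk 17.2 tcpL [-10.4  -2.   43.6] F_L [10.9 -1.8  4.2] M [-0.24 -1.79 -0.07] tilt 22.3 xf -45.6 zf 41.1
clk 17.3 tcpL [-10.4  -2.   43.6] F_L [11.1 -2.2  5.4] M [-0.29 -1.7  -0.05] tilt 22.3 xf -45.6 zf 41.1
clk 17.4 tcpL [-10.4  -2.   43.6] F_L [11.  -1.7  5.4] M [-0.27 -1.72 -0.04] tilt 22.3 xf -45.6 zf 41.1
```

```bash
python3 look.py b
python3 - <<'E'
from h import *
a=load("sceneb")["img"][200:245,268:308]; b=load("topb")["img"][220:260,330:370]
f=lambda i,k:cv2.convertScaleAbs(cv2.resize(i,None,fx=k,fy=k,interpolation=cv2.INTER_CUBIC),alpha=2)
A=f(a,13);B=f(b,13);h=max(A.shape[0],B.shape[0]);o=np.zeros((h,A.shape[1]+B.shape[1],3),np.uint8);o[:A.shape[0],:A.shape[1]]=A;o[:B.shape[0],A.shape[1]:]=B
o=cv2.resize(o,None,fx=.75,fy=.75); cv2.imwrite("pics/b.png",o)
E
```

```text
17.4 [ 0.5718 -0.1225  0.0436] [-0.0255  0.9693  0.1521  0.1916] [10.95  1.8   5.37] 0.015859271387532493
```

View pics/b.png

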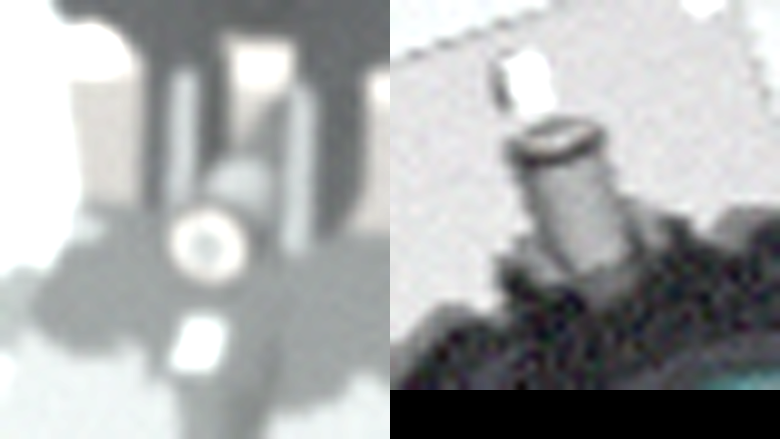

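Run:
```python
from plan import *
for a,b in(((-45.6,22.3,41.1,0),(-46,18,40.6,1)),((-45.6,22.3,41.1,0),(-46.2,14,40.2,1.5)),((-45.6,22.3,41.1,0),(-46.2,7,39.8,1.5)),((-45.6,22.3,41.1,0),(-46.2,2,39.8,1.5))):
    d=tcp(b[0],b[1],zf=b[2],y=b[3])-tcp(a[0],a[1],zf=a[2],y=a[3]); w=np.radians(a[1]-b[1])*np.array([-np.sin(YAW),np.cos(YAW),0])/2/np.pi
    print(b,"slide",(d/.15).round(4),"twist",w.round(4))
```

```text
(-46, 18, 40.6, 1) slide [-0.004   0.0057 -0.021 ] twist [-0.0037  0.0114  0.    ]
(-46.2, 14, 40.2, 1.5) slide [-0.0069  0.0083 -0.04  ] twist [-0.0071  0.0219  0.    ]
(-46.2, 7, 39.8, 1.5) slide [-0.0106  0.0071 -0.0711] twist [-0.0131  0.0404  0.    ]
(-46.2, 2, 39.8, 1.5) slide [-0.0152  0.0056 -0.0911] twist [-0.0174  0.0536  0.    ]
```

```bash
python3 -m creep '{"slide":[[-0.002,0.003,-0.01],[-0.004,0.0057,-0.021],[-0.0055,0.007,-0.031],[-0.007,0.0083,-0.04],[-0.007,0.0083,-0.04],[-0.007,0.0083,-0.04]],"twist":[[-0.0018,0.0057,0],[-0.0037,0.0114,0],[-0.0054,0.0166,0],[-0.0071,0.0219,0],[-0.0071,0.0219,0],[-0.0071,0.0219,0]],"fingers":[-1,-1,-1,-1,-1,-1]}' >/dev/null; python3 f.py;  for i in 1 2 3; do python3 -m creep '{"slide":[[0,0,0]],"twist":[[0,0,0]],"fingers":[-1]}' >/dev/null; python3 f.py; done;python3 look.py c
cat > vb.py <<'E'
from h import *
import sys
k0=sys.argv[1]
a=load("scene"+k0)["img"][200:245,268:308]; b=load("top"+k0)["img"][220:260,330:370]
f=lambda i,k:cv2.convertScaleAbs(cv2.resize(i,None,fx=k,fy=k,interpolation=cv2.INTER_CUBIC),alpha=1.7)
A=f(a,10);B=f(b,10);h=max(A.shape[0],B.shape[0]);o=np.zeros((h,A.shape[1]+B.shape[1],3),np.uint8);o[:A.shape[0],:A.shape[1]]=A;o[:B.shape[0],A.shape[1]:]=B
cv2.imwrite(f"pics/vb_{k0}.png",o)
E
python3 vb.py c
```

```text
clk 18.1 tcpL [-9.4 -0.8 37.8] F_L [10.5 -2.   6.1] M [-0.39 -1.66  0.03] tilt 14.2 xf -44.5 zf 40.2
clk 18.2 tcpL [-9.5 -0.8 37.8] F_L [10.2 -1.4  5. ] M [-0.36 -1.63  0.03] tilt 14.2 xf -44.7 zf 40.3
clk 18.3 tcpL [-9.6 -0.8 37.8] F_L [10.  -3.2  5.6] M [-0.33 -1.66  0.02] tilt 14.2 xf -44.8 zf 40.2
clk 18.4 tcpL [-9.6 -0.9 37.8] F_L [11.4 -2.   5.5] M [-0.35 -1.71  0.02] tilt 14.2 xf -44.8 zf 40.3
18.4 [ 0.5722 -0.1212  0.0378] [-0.0139  0.9803  0.1543  0.1228] [11.49  1.61  5.45] 0.015558447697296005
```

View pics/vb_c.png

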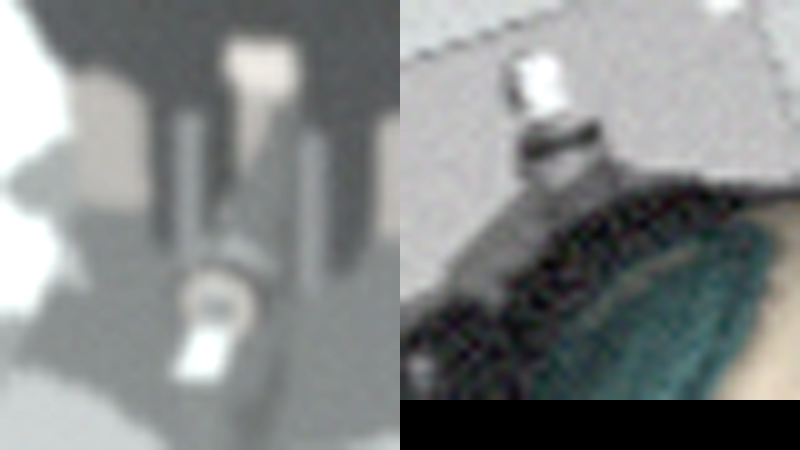

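```bash
python3 -m creep '{"slide":[[-0.005,0.0015,0],[-0.011,0.003,0],[-0.011,0.003,0],[-0.011,0.003,0],[-0.011,0.003,0]],"twist":[[0,0,0],[0,0,0],[0,0,0],[0,0,0],[0,0,0]],"fingers":[-1,-1,-1,-1,-1]}' >/dev/null; python3 f.py;  for i in 1 2 3; do python3 -m creep '{"slide":[[0,0,0]],"twist":[[0,0,0]],"fingers":[-1]}' >/dev/null; python3 f.py; done
```

```text
clk 19.0 tcpL [-10.6  -0.8  38. ] F_L [11.1 -3.5  4.5] M [-0.53 -1.71 -0.03] tilt 14.2 xf -45.8 zf 40.4
clk 19.1 tcpL [-10.6  -0.7  38. ] F_L [11.8 -3.3  4.4] M [-0.56 -1.79  0.01] tilt 14.2 xf -45.8 zf 40.4
clk 19.2 tcpL [-10.6  -0.7  38. ] F_L [12.2 -4.   5.4] M [-0.52 -1.76 -0.01] tilt 14.3 xf -45.8 zf 40.4
clk 19.3 tcpL [-10.6  -0.8  38. ] F_L [11.5 -3.1  5.1] M [-0.55 -1.75  0.  ] tilt 14.2 xf -45.8 zf 40.4
```

```bash
python3 -m creep '{"slide":[[-0.001,-0.003,-0.006],[-0.002,-0.0055,-0.012],[-0.003,-0.0055,-0.017],[-0.003,-0.0055,-0.017],[-0.003,-0.0055,-0.017]],"twist":[[-0.001,0.0031,0],[-0.002,0.0062,0],[-0.003,0.0093,0],[-0.003,0.0093,0],[-0.003,0.0093,0]],"fingers":[-1,-1,-1,-1,-1]}' >/dev/null; python3 f.py;  for i in 1 2; do python3 -m creep '{"slide":[[0,0,0]],"twist":[[0,0,0]],"fingers":[-1]}' >/dev/null; python3 f.py; done
```

```text
clk 19.8 tcpL [-10.8  -0.2  35.3] F_L [11.7 -0.8  6. ] M [-0.18 -1.79  0.03] tilt 10.8 xf -45.8 zf 39.9
clk 19.9 tcpL [-10.9  -0.3  35.4] F_L [10.4 -1.2  6.4] M [-0.16 -1.86  0.08] tilt 10.8 xf -45.9 zf 39.9
clk 20.0 tcpL [-11.   -0.2  35.3] F_L [10.9 -0.2  5.4] M [-0.18 -1.8   0.03] tilt 10.8 xf -45.9 zf 39.9
```

```bash
python3 look.py d; python3 vb.py d
```

```text
20.0 [ 0.5707 -0.121   0.0353] [-0.0096  0.9835  0.1548  0.0935] [10.48  3.17  5.42] 0.015917259008257308
```

View pics/vb_d.png

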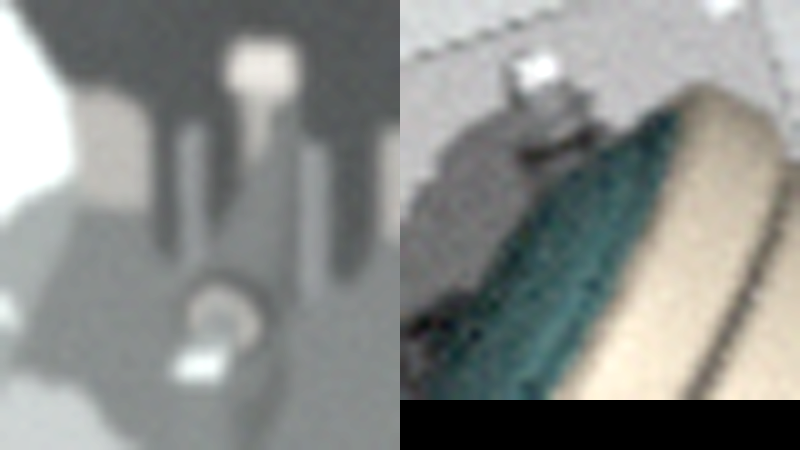

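```bash
python3 -m creep '{"slide":[[-0.001,0,-0.006],[-0.002,0,-0.012],[-0.003,-0.001,-0.018],[-0.003,-0.001,-0.018],[-0.003,-0.001,-0.018]],"twist":[[-0.0011,0.0034,0],[-0.0022,0.0068,0],[-0.0033,0.0102,0],[-0.0033,0.0102,0],[-0.0033,0.0102,0]],"fingers":[-1,-1,-1,-1,-1]}' >/dev/null; python3 f.py;  for i in 1 2; do python3 -m creep '{"slide":[[0,0,0]],"twist":[[0,0,0]],"fingers":[-1]}' >/dev/null; python3 f.py; done
```

```text
clk 20.6 tcpL [-11.2   0.3  32. ] F_L [10.6 -1.5  4.7] M [-0.16 -1.72  0.03] tilt 6.9 xf -45.8 zf 38.9
clk 20.7 tcpL [-11.4   0.3  32. ] F_L [11.1 -1.   3.1] M [-0.18 -1.78  0.08] tilt 6.9 xf -45.9 zf 38.9
clk 20.8 tcpL [-11.4   0.3  32. ] F_L [10.4 -0.1  4.2] M [-0.2  -1.77  0.05] tilt 6.9 xf -46.0 zf 38.9
```

```bash
python3 -m creep '{"slide":[[-0.0015,-0.0005,-0.004],[-0.003,-0.001,-0.008],[-0.0045,-0.0015,-0.012],[-0.006,-0.002,-0.016],[-0.006,-0.002,-0.016],[-0.006,-0.002,-0.016]],"twist":[[-0.0015,0.0046,0],[-0.003,0.0092,0],[-0.0045,0.0138,0],[-0.0059,0.0182,0],[-0.0059,0.0182,0],[-0.0059,0.0182,0]],"fingers":[-1,-1,-1,-1,-1,-1]}' >/dev/null; python3 f.py;  for i in 1 2 3; do python3 -m creep '{"slide":[[0,0,0]],"twist":[[0,0,0]],"fingers":[-1]}' >/dev/null; python3 f.py; done; python3 look.py e; python3 vb.py e
```

```text
clk 21.4 tcpL [-11.7   0.2  29.1] F_L [12.2 -2.   4.5] M [-0.33 -1.89  0.02] tilt 0.1 xf -45.2 zf 40.0
clk 21.5 tcpL [-11.7   0.2  29.1] F_L [12.  -2.6  3.1] M [-0.33 -1.9   0.05] tilt 0.1 xf -45.3 zf 40.0
clk 21.6 tcpL [-11.7   0.2  29.1] F_L [11.4 -2.7  2.9] M [-0.34 -1.94 -0.01] tilt 0.1 xf -45.3 zf 40.0
clk 21.7 tcpL [-11.7   0.2  29.1] F_L [11.6 -1.7  3.5] M [-0.34 -1.91  0.01] tilt 0.1 xf -45.3 zf 40.0
21.7 [ 0.5699 -0.1208  0.0291] [0.0044 0.9878 0.1559 0.0018] [11.56  1.97  3.51] 0.01574590431522837
```

View pics/vb_e.png

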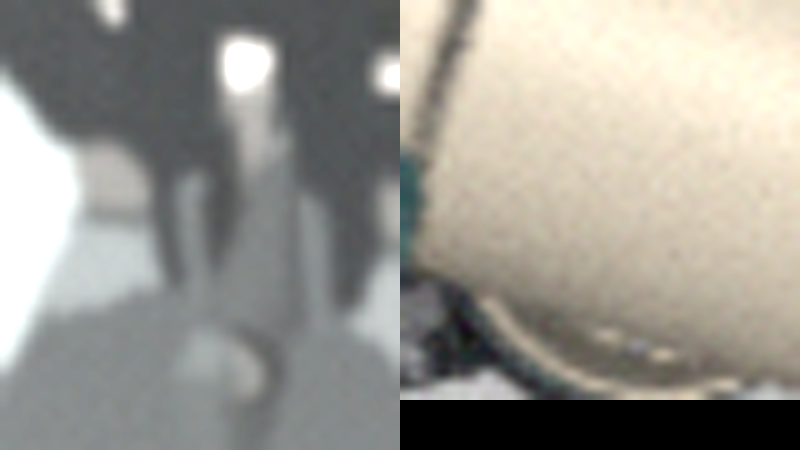

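```bash
python3 -m creep '{"slide":[[0.006,0.000,0],[0.012,0.000,0],[0.018,0.001,0],[0.024,0.003,0],[0.03,0.004,0],[0.036,0.005,0],[0.042,0.007,0],[0.046,0.008,0],[0.046,0.008,0],[0.046,0.008,0]],"twist":[[0,0,0],[0,0,0],[0,0,0],[0,0,0],[0,0,0],[0,0,0],[0,0,0],[0,0,0],[0,0,0],[0,0,0]],"fingers":[-1,-1,-1,-1,-1,-1,-1,-1,-1,-1]}' >/dev/null; python3 f.py;  for i in 1 2 3; do python3 -m creep '{"slide":[[0,0,0]],"twist":[[0,0,0]],"fingers":[-1]}' >/dev/null; python3 f.py; done; python3 look.py g; python3 vb.py g
```

```text
clk 22.8 tcpL [-10.1   0.2  29. ] F_L [ 0.1 -2.7 10. ] M [-0.49 -0.16 -0.07] tilt -0.5 xf -43.5 zf 40.3
clk 22.9 tcpL [-10.2   0.2  29. ] F_L [-0.6 -3.5 11. ] M [-0.43 -0.16 -0.1 ] tilt -0.5 xf -43.6 zf 40.2
clk 23.0 tcpL [-10.1   0.2  29. ] F_L [-0.4 -2.1 10.7] M [-0.44 -0.18 -0.07] tilt -0.5 xf -43.6 zf 40.3
clk 23.1 tcpL [-10.2   0.2  29. ] F_L [-0.5 -3.2 11.7] M [-0.44 -0.2  -0.09] tilt -0.5 xf -43.6 zf 40.3
23.1 [ 0.5714 -0.1204  0.029 ] [ 0.004   0.9876  0.1566 -0.0035] [ 0.53 -3.21 11.72] 0.015837961246916634
```

View pics/vb_g.png

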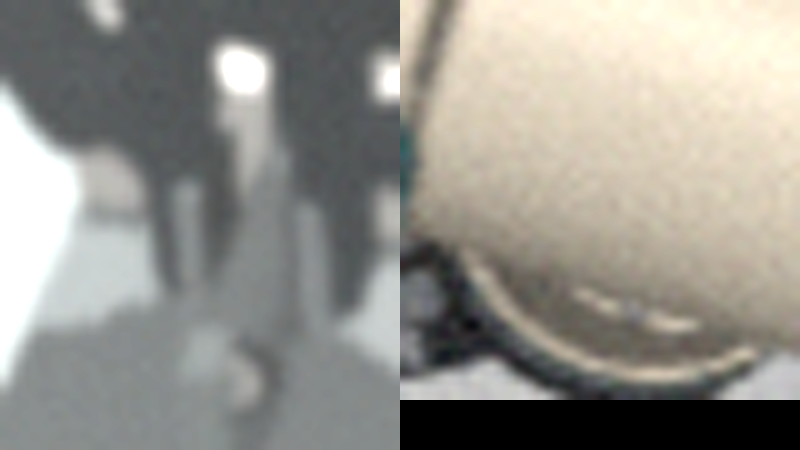

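Run:
```python
from h import *
from plan import *
S,R=state()
x0,y0,x1,y1=268,200,308,258;k=10
ims=[]
for tag in("e","g"):
    d=load("scene"+tag)
    im=cv2.convertScaleAbs(cv2.resize(d["img"][y0:y1,x0:x1],None,fx=k,fy=k,interpolation=cv2.INTER_CUBIC),alpha=2.2,beta=-60)
    raw=im.copy()
    W=lambda P:[L+Ro.from_euler("z",YAW).apply(np.array(p)/1000) for p in P]
    def poly(P,c): cv2.polylines(im,[((proj(d,W(P))-[x0,y0]+.5)*k).astype(int)],True,c,1)
    poly([(24.5,4,54),(37.5,4,54),(37.5,-4,54),(24.5,-4,54)],(255,255,0))
    poly([(37.5,4,54),(37.5,-4,54),(37.5,-4,10),(37.5,4,10)],(255,0,255))
    xn=22.8 if tag=="e" else 24.5
    for x,r in((xn-2,9),(xn,4)): poly([(x,r*np.cos(a),40+r*np.sin(a)) for a in np.linspace(0,6.28,40)],(0,255,0))
    ims.append(im if tag=="g" else im)
cv2.imwrite("pics/og.png",np.hstack(ims)); cv2.imwrite("pics/og_raw.png",raw)
```

```text
(no output)
```

View pics/og.png

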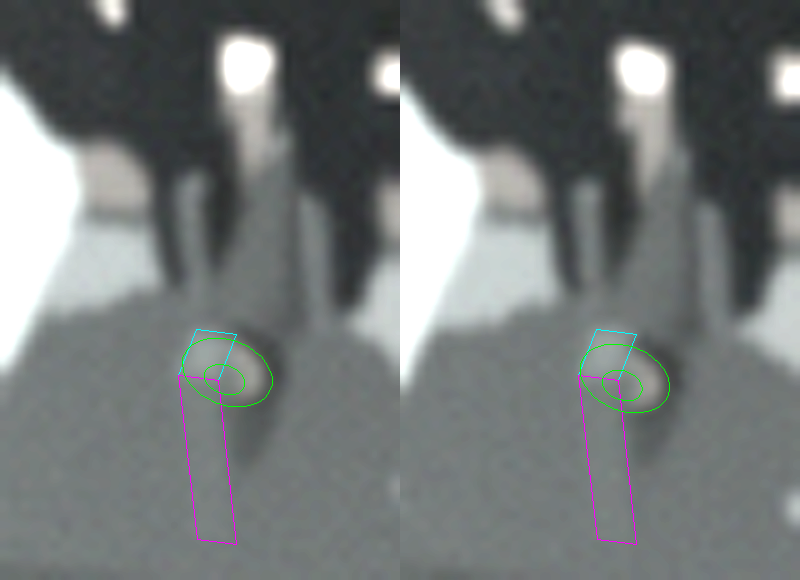

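```bash
python3 -m creep '{"slide":[[-0.01,-0.003,0],[-0.02,-0.006,0],[-0.03,-0.01,0.002],[-0.03,-0.01,0.004],[-0.03,-0.01,0.004],[-0.03,-0.01,0.004]],"twist":[[0,0,0],[0,0,0],[0,0,0],[0,0,0],[0,0,0],[0,0,0]],"fingers":[-1,-1,-1,-1,-1,-1]}' >/dev/null; python3 f.py;  for i in 1 2 3; do python3 -m creep '{"slide":[[0,0,0]],"twist":[[0,0,0]],"fingers":[-1]}' >/dev/null; python3 f.py; done
```

```text
clk 23.8 tcpL [-10.7   0.2  29.1] F_L [10.8 -0.9  2.1] M [-0.14 -1.81 -0.04] tilt -0.0 xf -44.2 zf 40.1
clk 23.9 tcpL [-10.6   0.2  29.1] F_L [10.1 -1.7  2.2] M [-0.13 -1.77 -0.09] tilt -0.0 xf -44.1 zf 40.1
clk 24.0 tcpL [-10.7   0.1  29.1] F_L [11.2 -0.3  2. ] M [-0.16 -1.76 -0.04] tilt -0.0 xf -44.2 zf 40.1
clk 24.1 tcpL [-10.7   0.2  29.1] F_L [10.3 -1.2  2.3] M [-0.15 -1.76  0.01] tilt -0.0 xf -44.2 zf 40.1
```

```bash
python3 -m creep '{"slide":[[0,0,0.004],[0,0,0.008],[0,0,0.008],[0,0,0.008],[0,0,0.008],[0,0,0.008]],"twist":[[0,0,0],[0,0,0],[0,0,0],[0,0,0],[0,0,0],[0,0,0]],"fingers":[-1,-1,-1,-1,-1,-1]}' >/dev/null; python3 f.py;  for i in 1 2; do python3 -m creep '{"slide":[[0,0,0]],"twist":[[0,0,0]],"fingers":[-1]}' >/dev/null; python3 f.py; done
echo push; python3 -m creep '{"slide":[[0.003,0.001,0],[0.006,0.002,0],[0.006,0.002,0],[0.006,0.002,0],[0.006,0.002,0]],"twist":[[0,0,0],[0,0,0],[0,0,0],[0,0,0],[0,0,0]],"fingers":[-1,-1,-1,-1,-1]}' >/dev/null; python3 f.py;  for i in 1 2; do python3 -m creep '{"slide":[[0,0,0]],"twist":[[0,0,0]],"fingers":[-1]}' >/dev/null; python3 f.py; done
```

```text
clk 24.7 tcpL [-11.3   0.5  29.5] F_L [10.9 -1.4 -1.9] M [-0.15 -1.74  0.05] tilt -0.1 xf -44.8 zf 40.6
clk 24.8 tcpL [-11.3   0.5  29.5] F_L [10.8 -0.8 -1.9] M [-0.21 -1.74  0.03] tilt -0.1 xf -44.8 zf 40.5
clk 24.9 tcpL [-11.3   0.5  29.5] F_L [10.9 -0.4 -1.7] M [-0.15 -1.69  0.06] tilt -0.1 xf -44.8 zf 40.6
push
clk 25.4 tcpL [-10.6   0.5  29.5] F_L [10.9 -1.4 -1.2] M [-0.25 -1.69  0.07] tilt -0.1 xf -44.0 zf 40.6
clk 25.5 tcpL [-10.6   0.5  29.5] F_L [ 9.2 -0.4 -1.7] M [-0.2  -1.72  0.05] tilt -0.1 xf -44.0 zf 40.6
clk 25.6 tcpL [-10.6   0.6  29.4] F_L [ 9.9 -1.2 -1.5] M [-0.21 -1.62  0.08] tilt -0.1 xf -44.1 zf 40.5
```

```bash
for j in 1 2; do python3 -m creep '{"slide":[[0.003,0.001,0],[0.006,0.002,0],[0.006,0.002,0],[0.006,0.002,0],[0.006,0.002,0]],"twist":[[0,0,0],[0,0,0],[0,0,0],[0,0,0],[0,0,0]],"fingers":[-1,-1,-1,-1,-1]}' >/dev/null; python3 f.py;  for i in 1 2; do python3 -m creep '{"slide":[[0,0,0]],"twist":[[0,0,0]],"fingers":[-1]}' >/dev/null; python3 f.py; done; done
```

```text
clk 26.1 tcpL [-10.    0.6  29.4] F_L [ 9.1 -0.8 -1.1] M [-0.25 -1.58  0.09] tilt -0.2 xf -43.5 zf 40.5
clk 26.2 tcpL [-10.    0.6  29.5] F_L [ 9.1 -0.8 -1.8] M [-0.29 -1.59  0.04] tilt -0.2 xf -43.4 zf 40.6
clk 26.3 tcpL [-10.    0.5  29.5] F_L [ 9.3 -1.2 -1.1] M [-0.21 -1.55  0.07] tilt -0.2 xf -43.4 zf 40.6
clk 26.8 tcpL [-9.4  0.6 29.4] F_L [ 8.8 -1.6 -0.4] M [-0.25 -1.4   0.1 ] tilt -0.2 xf -42.8 zf 40.5
clk 26.9 tcpL [-9.4  0.6 29.4] F_L [ 7.9 -1.4 -1.3] M [-0.24 -1.43  0.07] tilt -0.2 xf -42.8 zf 40.6
clk 27.0 tcpL [-9.3  0.6 29.5] F_L [ 8.3 -2.2 -0.4] M [-0.3  -1.43  0.04] tilt -0.2 xf -42.8 zf 40.6
```

```bash
for j in 1 2; do python3 -m creep '{"slide":[[0.004,0.001,0],[0.008,0.001,0],[0.01,0.001,0],[0.01,0.001,0],[0.01,0.001,0]],"twist":[[0,0,0],[0,0,0],[0,0,0],[0,0,0],[0,0,0]],"fingers":[-1,-1,-1,-1,-1]}' >/dev/null; python3 f.py;  for i in 1 2; do python3 -m creep '{"slide":[[0,0,0]],"twist":[[0,0,0]],"fingers":[-1]}' >/dev/null; python3 f.py; done; done
```

```text
clk 27.5 tcpL [-8.7  0.6 29.4] F_L [ 7.4 -1.1 -0.4] M [-0.22 -1.17  0.02] tilt -0.3 xf -42.1 zf 40.6
clk 27.6 tcpL [-8.7  0.6 29.4] F_L [ 6.3 -2.   0.5] M [-0.2  -1.21 -0.03] tilt -0.3 xf -42.1 zf 40.6
clk 27.7 tcpL [-8.6  0.5 29.4] F_L [ 7.3 -1.3  1. ] M [-0.17 -1.23  0.03] tilt -0.3 xf -42.1 zf 40.6
clk 28.2 tcpL [-7.9  0.5 29.4] F_L [ 6.  -1.7  1.6] M [-0.24 -0.95 -0.01] tilt -0.4 xf -41.3 zf 40.6
clk 28.3 tcpL [-7.9  0.5 29.4] F_L [ 5.8 -1.   1.8] M [-0.2  -0.97  0.01] tilt -0.4 xf -41.3 zf 40.6
clk 28.4 tcpL [-7.9  0.5 29.4] F_L [ 5.5 -1.4  2.2] M [-0.16 -1.01  0.  ] tilt -0.4 xf -41.3 zf 40.6
```

```bash
python3 -m creep '{"slide":[[0,-0.002,0.002],[0,-0.003,0.005],[0,-0.003,0.005],[0,-0.003,0.005],[0,-0.003,0.005]],"twist":[[0.0003,-0.0008,0],[0.0005,-0.0015,0],[0.0005,-0.0015,0],[0.0005,-0.0015,0],[0.0005,-0.0015,0]],"fingers":[-1,-1,-1,-1,-1]}' >/dev/null; python3 f.py;  for i in 1 2 3; do python3 -m creep '{"slide":[[0,0,0]],"twist":[[0,0,0]],"fingers":[-1]}' >/dev/null; python3 f.py; done; python3 look.py h; python3 vb.py h
```

```text
clk 28.9 tcpL [-7.6  0.5 29.7] F_L [ 7.5 -0.6 -1.2] M [-0.05 -1.31  0.03] tilt 0.2 xf -41.2 zf 40.5
clk 29.0 tcpL [-7.6  0.5 29.7] F_L [ 8.1 -0.1 -1.2] M [-0.07 -1.29  0.02] tilt 0.2 xf -41.1 zf 40.5
clk 29.1 tcpL [-7.6  0.5 29.7] F_L [ 8.   0.3 -2. ] M [-0.05 -1.23  0.05] tilt 0.2 xf -41.2 zf 40.5
clk 29.2 tcpL [-7.6  0.5 29.7] F_L [ 7.8 -1.2 -1.7] M [-0.09 -1.23  0.07] tilt 0.2 xf -41.1 zf 40.5
29.2 [ 0.5737 -0.1192  0.0297] [0.0016 0.9877 0.156  0.0024] [ 7.78  1.31 -1.7 ] 0.016103081771423184
```

View pics/vb_h.png

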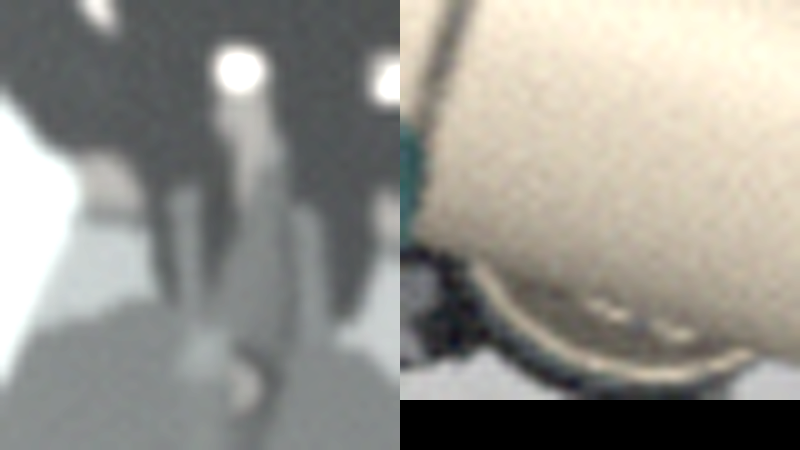

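```bash
python3 -m creep '{"slide":[[0.005,0.0015,0.001],[0.009,0.003,0.002],[0.014,0.0045,0.003],[0.014,0.0045,0.003],[0.014,0.0045,0.003],[0.014,0.0045,0.003]],"twist":[[0.0001,-0.0003,0],[0.0002,-0.0006,0],[0.0003,-0.001,0],[0.0003,-0.001,0],[0.0003,-0.001,0],[0.0003,-0.001,0]],"fingers":[-1,-1,-1,-1,-1,-1]}' >/dev/null; python3 f.py;  for i in 1 2 3; do python3 -m creep '{"slide":[[0,0,0]],"twist":[[0,0,0]],"fingers":[-1]}' >/dev/null; python3 f.py; done
```

```text
clk 29.9 tcpL [-6.1  0.6 29.9] F_L [ 6.6 -1.1 -1.9] M [-0.16 -1.08  0.01] tilt 0.5 xf -39.7 zf 40.6
clk 30.0 tcpL [-6.1  0.6 29.9] F_L [ 6.1 -1.2 -2.4] M [-0.07 -1.15  0.05] tilt 0.5 xf -39.7 zf 40.6
clk 30.1 tcpL [-6.1  0.6 29.9] F_L [ 6.6 -0.4 -1.7] M [-0.14 -1.17  0.02] tilt 0.5 xf -39.7 zf 40.6
clk 30.2 tcpL [-6.1  0.6 29.9] F_L [ 6.4 -0.4 -1.7] M [-0.09 -1.12  0.07] tilt 0.5 xf -39.7 zf 40.6
```

```bash
python3 -m creep '{"slide":[[0.005,0.0015,0],[0.009,0.003,0],[0.014,0.0045,-0.001],[0.014,0.0045,-0.001],[0.014,0.0045,-0.001],[0.014,0.0045,-0.001]],"twist":[[0,0,0],[0,0,0],[0.0001,-0.0003,0],[0.0001,-0.0003,0],[0.0001,-0.0003,0],[0.0001,-0.0003,0]],"fingers":[-1,-1,-1,-1,-1,-1]}' >/dev/null; python3 f.py;  for i in 1 2 ; do python3 -m creep '{"slide":[[0,0,0]],"twist":[[0,0,0]],"fingers":[-1]}' >/dev/null; python3 f.py; done
python3 -m creep '{"slide":[[0.003,0.001,0],[0.006,0.002,0],[0.008,0.0025,-0.001],[0.008,0.0025,-0.001],[0.008,0.0025,-0.001],[0.008,0.0025,-0.001]],"twist":[[0,0,0],[0,0,0],[0.0001,-0.0003,0],[0.0001,-0.0003,0],[0.0001,-0.0003,0],[0.0001,-0.0003,0]],"fingers":[-1,-1,-1,-1,-1,-1]}' >/dev/null; python3 f.py;  for i in 1 2 ; do python3 -m creep '{"slide":[[0,0,0]],"twist":[[0,0,0]],"fingers":[-1]}' >/dev/null; python3 f.py; done
```

```text
clk 30.8 tcpL [-4.5  0.6 29.8] F_L [ 5.2 -0.8 -0.6] M [-0.14 -0.87  0.06] tilt 0.6 xf -38.1 zf 40.4
clk 30.9 tcpL [-4.5  0.6 29.7] F_L [ 5.7 -0.9 -0.4] M [-0.2  -0.89  0.08] tilt 0.6 xf -38.1 zf 40.4
clk 31.0 tcpL [-4.4  0.6 29.8] F_L [ 5.5 -0.3 -0.7] M [-0.09 -0.88  0.  ] tilt 0.6 xf -38.1 zf 40.4
clk 31.6 tcpL [-3.8  0.7 29.8] F_L [ 3.9 -1.9 -1.2] M [-0.37 -0.77  0.06] tilt 0.6 xf -37.4 zf 40.4
clk 31.7 tcpL [-3.7  0.7 29.8] F_L [ 4.8 -1.4 -0.8] M [-0.32 -0.76  0.03] tilt 0.6 xf -37.4 zf 40.4
clk 31.8 tcpL [-3.8  0.7 29.8] F_L [ 5.2 -1.1 -1.9] M [-0.29 -0.76  0.02] tilt 0.6 xf -37.4 zf 40.4
```

```bash
python3 -m creep '{"slide":[[0.002,-0.0015,-0.001],[0.0047,-0.0035,-0.003],[0.0047,-0.0035,-0.005],[0.0047,-0.0035,-0.005],[0.0047,-0.0035,-0.005]],"twist":[[-0.0002,0.0005,0],[-0.0003,0.001,0],[-0.0005,0.0015,0],[-0.0005,0.0015,0],[-0.0005,0.0015,0]],"fingers":[-1,-1,-1,-1,-1]}' >/dev/null; python3 f.py;  for i in 1 2 ; do python3 -m creep '{"slide":[[0,0,0]],"twist":[[0,0,0]],"fingers":[-1]}' >/dev/null; python3 f.py; done; python3 look.py i; python3 vb.py i
```

```text
clk 32.3 tcpL [-3.8  0.7 29.4] F_L [ 5.3 -1.9  0.5] M [-0.31 -0.72  0.03] tilt -0.0 xf -37.2 zf 40.5
clk 32.4 tcpL [-3.7  0.7 29.4] F_L [ 5.9 -2.4  0.6] M [-0.38 -0.76  0.07] tilt -0.0 xf -37.2 zf 40.4
clk 32.5 tcpL [-3.8  0.7 29.4] F_L [ 5.4 -0.8  1.4] M [-0.33 -0.84  0.12] tilt -0.0 xf -37.2 zf 40.4
32.5 [ 0.5773 -0.1179  0.0294] [ 1.000e-03  9.877e-01  1.563e-01 -1.000e-04] [5.36 0.91 1.44] 0.015881615025141276
```

View pics/vb_i.png

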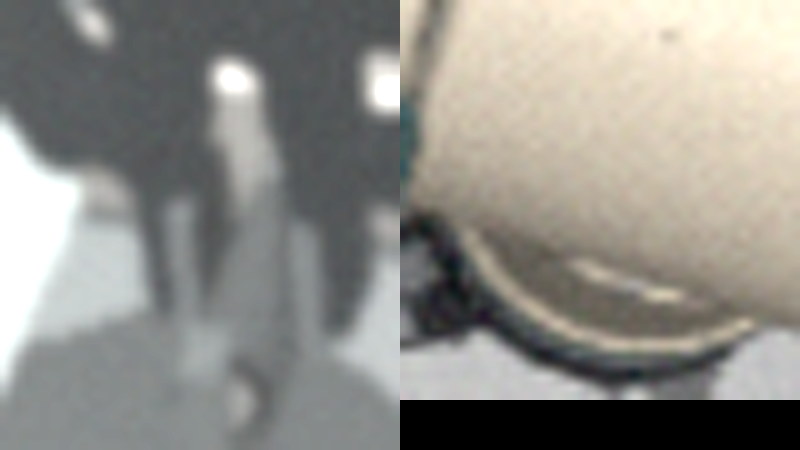

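```bash
python3 -m creep '{"slide":[[0.003,-0.002,0],[0.006,-0.004,0],[0.006,-0.004,0],[0.006,-0.004,0],[0.006,-0.004,0],[0.006,-0.004,0]],"twist":[[0,0,0],[0,0,0],[0,0,0],[0,0,0],[0,0,0],[0,0,0]],"fingers":[-1,-1,-1,-1,-1,-1]}' >/dev/null; python3 f.py;  for i in 1 2 3; do python3 -m creep '{"slide":[[0,0,0]],"twist":[[0,0,0]],"fingers":[-1]}' >/dev/null; python3 f.py; done
```

```text
clk 33.2 tcpL [-3.7  0.6 29.4] F_L [3.2 0.1 3. ] M [ 0.08 -0.51  0.08] tilt -0.1 xf -37.2 zf 40.4
clk 33.3 tcpL [-3.7  0.6 29.4] F_L [3.3 0.7 3.9] M [ 0.14 -0.52 -0.01] tilt -0.1 xf -37.2 zf 40.4
clk 33.4 tcpL [-3.7  0.6 29.3] F_L [2.1 1.2 4.6] M [ 0.09 -0.46 -0.01] tilt -0.1 xf -37.2 zf 40.4
clk 33.5 tcpL [-3.7  0.6 29.3] F_L [2.3 0.6 5.1] M [ 0.16 -0.49 -0.02] tilt -0.1 xf -37.2 zf 40.4
```

```bash
python3 -m creep '{"slide":[[0,0,0.003],[0,0,0.005],[0,0,0.005],[0,0,0.005],[0,0,0.005]],"twist":[[0.0001,-0.0004,0],[0.0002,-0.0007,0],[0.0002,-0.0007,0],[0.0002,-0.0007,0],[0.0002,-0.0007,0]],"fingers":[-1,-1,-1,-1,-1]}' >/dev/null; python3 f.py;  for i in 1 2 3; do python3 -m creep '{"slide":[[0,0,0]],"twist":[[0,0,0]],"fingers":[-1]}' >/dev/null; python3 f.py; done
```

```text
clk 34.0 tcpL [-3.6  0.5 29.6] F_L [ 5.1  0.5 -2.4] M [ 0.16 -0.77 -0.03] tilt 0.2 xf -37.1 zf 40.6
clk 34.1 tcpL [-3.6  0.6 29.7] F_L [ 4.4  0.9 -1.8] M [ 0.15 -0.78 -0.04] tilt 0.1 xf -37.2 zf 40.6
clk 34.2 tcpL [-3.6  0.5 29.8] F_L [ 4.4  1.5 -1.4] M [ 0.1  -0.81  0.01] tilt 0.2 xf -37.2 zf 40.7
clk 34.3 tcpL [-3.6  0.5 29.9] F_L [ 4.8  1.3 -1.5] M [ 0.18 -0.83 -0.08] tilt 0.2 xf -37.1 zf 40.8
```

```bash
for j in 1 2; do python3 -m creep '{"slide":[[0.003,0.001,0],[0.006,0.001,0],[0.006,0.001,0],[0.006,0.001,0]],"twist":[[0,0,0],[0.0001,-0.0002,0],[0.0001,-0.0002,0],[0.0001,-0.0002,0]],"fingers":[-1,-1,-1,-1]}' >/dev/null; python3 f.py;  for i in 1 2; do python3 -m creep '{"slide":[[0,0,0]],"twist":[[0,0,0]],"fingers":[-1]}' >/dev/null; python3 f.py; done; done
```

```text
clk 34.7 tcpL [-2.8  0.4 30. ] F_L [ 4.2  2.5 -2.4] M [ 0.19 -0.66 -0.02] tilt 0.2 xf -36.4 zf 40.9
clk 34.8 tcpL [-2.7  0.3 30. ] F_L [ 3.5  1.5 -1.3] M [ 0.2  -0.65 -0.  ] tilt 0.2 xf -36.3 zf 40.9
clk 34.9 tcpL [-2.7  0.2 30.1] F_L [ 3.2  1.7 -2.2] M [ 0.21 -0.67 -0.03] tilt 0.2 xf -36.2 zf 40.9
clk 35.3 tcpL [-2.3  0.3 30. ] F_L [ 1.   2.2 -0. ] M [ 0.21 -0.22 -0.04] tilt 0.3 xf -35.9 zf 40.8
clk 35.4 tcpL [-2.3  0.2 30. ] F_L [0.3 0.2 0.1] M [ 0.2  -0.2  -0.05] tilt 0.3 xf -35.9 zf 40.9
clk 35.5 tcpL [-2.3  0.2 30. ] F_L [0.6 1.6 0.7] M [ 0.25 -0.13  0.01] tilt 0.3 xf -35.9 zf 40.8
```

```bash
python3 -m creep '{"slide":[[0,-0.001,-0.003],[-0.001,-0.003,-0.006],[-0.001,-0.003,-0.007],[-0.001,-0.003,-0.007],[-0.001,-0.003,-0.007]],"twist":[[0,0,0],[-0.0001,0.0005,0],[-0.0002,0.0007,0],[-0.0002,0.0007,0],[-0.0002,0.0007,0]],"fingers":[-1,-1,-1,-1,-1]}' >/dev/null; python3 f.py;  for i in 1 2 ; do python3 -m creep '{"slide":[[0,0,0]],"twist":[[0,0,0]],"fingers":[-1]}' >/dev/null; python3 f.py; done
```

```text
clk 36.0 tcpL [-2.3 -0.3 29. ] F_L [-0.2  1.   3.2] M [0.27 0.14 0.04] tilt 0.0 xf -35.8 zf 40.0
clk 36.1 tcpL [-2.3 -0.3 29. ] F_L [-1.9  1.3  3.3] M [0.25 0.23 0.02] tilt 0.0 xf -35.8 zf 40.0
clk 36.2 tcpL [-2.3 -0.3 29. ] F_L [-1.3  1.5  3.5] M [0.25 0.19 0.03] tilt 0.0 xf -35.9 zf 40.0
```

Seated: z is about 40 mm, there is a light cradle reaction of 3.4 N, and the nub is on the contact. I'll release gently at low grip force.

```bash
python3 -m creep '{"slide":[[0,0,0],[0,0,0],[0,0,0],[0,0,0]],"twist":[[0,0,0],[0,0,0],[0,0,0],[0,0,0]],"fingers":[-1,-1,-1,-1]}' 20 ; python3 f.py
python3 -m creep '{"slide":[[0,0,0],[0,0,0],[0,0,0],[0,0,0],[0,0,0],[0,0,0],[0,0,0],[0,0,0],[0,0,0],[0,0,0]],"twist":[[0,0,0],[0,0,0],[0,0,0],[0,0,0],[0,0,0],[0,0,0],[0,0,0],[0,0,0],[0,0,0],[0,0,0]],"fingers":[-0.62,-0.6,-0.57,-0.54,-0.5,-0.45,-0.4,-0.3,-0.2,-0.2]}'; python3 f.py; python3 look.py j; python3 vb.py j
```

```text
clock: 36.6
position: [0.579, -0.1184, 0.029]
ee_rot: [0.0, 0.988, 0.156, 0.0]
contact_force: [-3.7, 0.5, 4.6]
width: 0.016
clk 36.6 tcpL [-2.3 -0.3 29. ] F_L [-3.3  1.6  4.6] M [0.16 0.43 0.07] tilt 0.0 xf -35.8 zf 40.0
clock: 37.6
position: [0.5793, -0.1183, 0.029]
ee_rot: [0.0, 0.988, 0.156, 0.001]
contact_force: [-0.3, -0.3, 0.1]
width: 0.034
clk 37.6 tcpL [-2.  -0.3 29. ] F_L [-0.4 -0.2  0.1] M [ 0.    0.01 -0.01] tilt 0.1 xf -35.5 zf 39.9
37.6 [ 0.5793 -0.1183  0.029 ] [1.000e-04 9.877e-01 1.563e-01 7.000e-04] [-0.3  -0.27  0.1 ] 0.034028883190344764
```

View pics/vb_j.png

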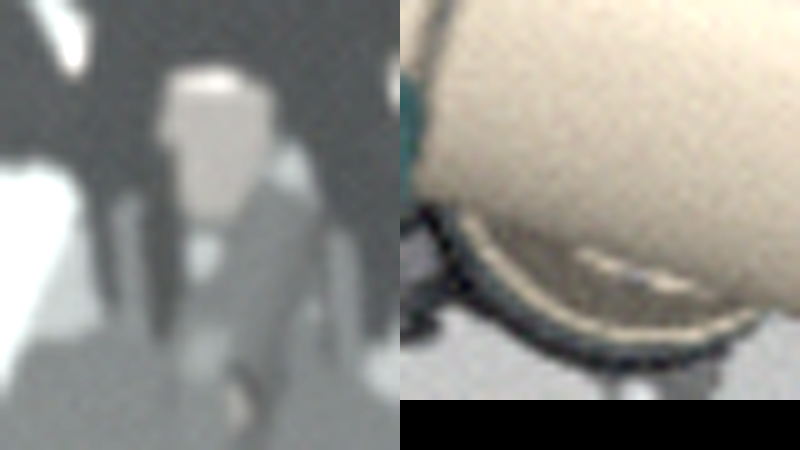

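```bash
python3 -m creep '{"slide":[[0,0,0.02],[0,0,0.06],[0,0,0.15],[0,0,0.3],[0,0,0.5],[0,0,0.7],[0,0,0.9],[0,0,0.98],[0,0,0.98]],"twist":[[0,0,0],[0,0,0],[0,0,0],[0,0,0],[0,0,0],[0,0,0],[0,0,0],[0,0,0],[0,0,0]],"fingers":[-0.2,-0.2,-0.2,-0.2,-0.2,-0.2,-0.2,-0.2,-0.2]}'
python3 -m creep '{"slide":[[-0.2,0.2,0.1],[-0.4,0.45,0.2],[-0.6,0.7,0.2],[-0.8,0.95,0.2],[-0.8,0.95,0.2]],"twist":[[0,0,0],[0,0,0],[0,0,0],[0,0,0],[0,0,0]],"fingers":[-0.2,-0.2,-0.2,-0.2,-0.2]}'
python3 look.py k
python3 - <<'E'
from h import *
crop(load("topk")["img"],310,205,400,305,6,"pics/tk.png")
crop(load("scenek")["img"],255,180,345,270,8,"pics/sk.png")
E
```

```text
clock: 38.6
position: [0.5805, -0.1187, 0.1786]
ee_rot: [0.001, 0.988, 0.156, 0.003]
contact_force: [-0.0, -0.7, 0.4]
width: 0.034
clock: 39.1
position: [0.4532, 0.0281, 0.2043]
ee_rot: [-0.002, 0.987, 0.158, -0.003]
contact_force: [-0.2, 0.1, -0.7]
width: 0.0342
39.1 [0.4532 0.0281 0.2043] [-0.0019  0.9874  0.1582 -0.0027] [-0.23  0.14 -0.74] 0.03417631913808412
```

View pics/tk.png

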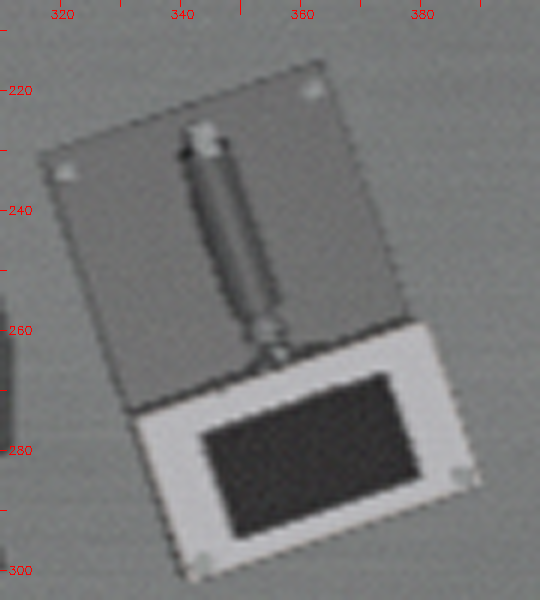

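View pics/sk.png

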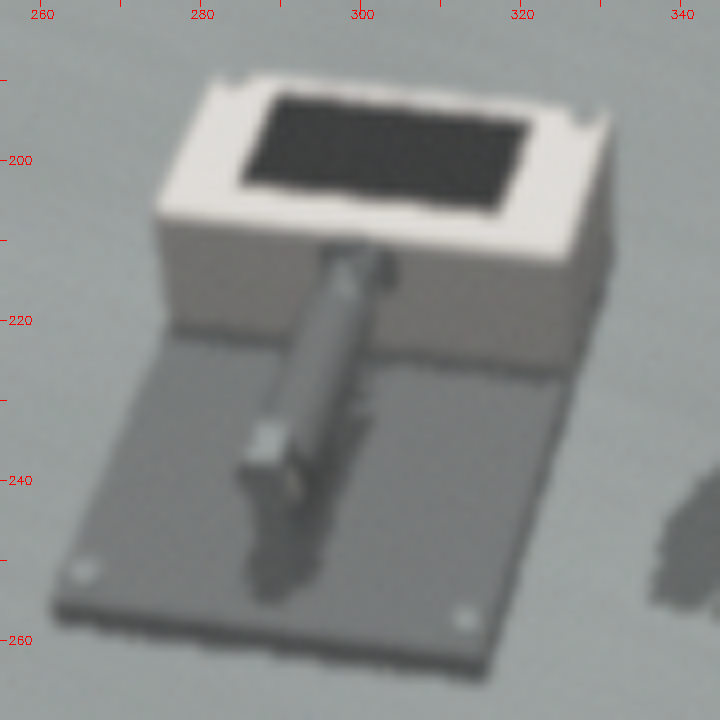

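The top view shows the cell in line with the bay, from about (344,230) under the lip to about (354,258) at the spring. The scene view shows its nub end under the lip at (288,237), lying level. I'll take a last look at the whole scene before handing in.

Run:
```python
from h import *
cv2.imwrite("pics/full_k.png",load("scenek")["img"])
```

```text
(no output)
```

View pics/full_k.png

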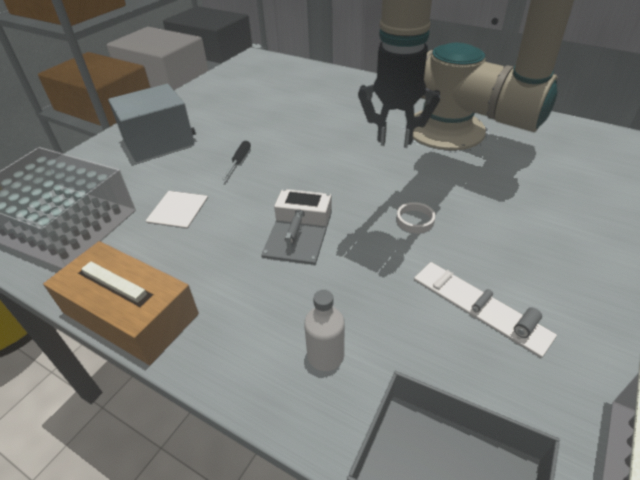

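The other two cells, the tape, cover, driver and flask are where they were, and the arm is clear.

```bash
python3 -c "
from rig import order; print(order.sign_off())"
```

```text
the job is handed in; nothing more can be done
None
```

The longest cell is in the logger bay and I handed the job in at about 39 s. The last pictures show it in line with the bay, level, with its nub end under the lip and its flat end on the spring. I pressed the spring back at a 33° tilt, rolled the nub end down past the lip, eased the cell forward until the nub met the end contact, then let go.

**Last checks:** the force on the tool read about zero after release and while backing off. The other two cells, the tape, cover, driver and flask look unmoved, and the arm was clear.

**What went less well or disagreed:**
- **Jam on the way forward:** my first move towards the contact stuck, most likely because the cell was wedged against the cradle. The tool read about 11 N up, and I estimate about 11 N along the bay, so roughly 15 N on the logger. I backed off, raised the cell slightly and it then went forward in small steps.
- **Lip force not measured:** the sensor only gives the total force. I saw no sign in the pictures of the cell pressing on the lip, but cannot say for certain that it stayed under 5 N.
- **Where the spring was met:** the cell met the spring about 4 mm farther back than my camera-based estimate, so I judged the compression by force (10 to 12 N) instead.
- **Sideways offset:** the cell drifted about 2 mm to one side while rolling down. It was back within about 0.5 mm of the bay's middle before release.
- **Gripper opening:** it read about 16 mm on the 18 mm cell, which I did not explain.

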